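Set up the bench drying stand and load it

ROBOT

A 7-joint arm with a two-finger parallel gripper is mounted at the origin on the work surface. World frame = base frame: x ahead of the robot, y to its left, z up, the work surface at z = 0. Lengths are in m, angles in rad, forces in N, time in s.
With the tool pointing down it reaches from about 0.425 to 0.875 m from the base axis. Payload 8.4 kg.
Tool frame: the origin (TCP) lies on the centre line of the jaws, within the pads' length; the fingertips stand r.tip_extent ahead of it and the grasp point (between the pads) lies 3 mm ahead of it (r.tip_extent is the distance from the TCP to the fingertips, in m); z points along the fingers, y is the line along which they close (so a half turn about z gives the same grasp; the last joint's range is limited). The gripper opens to 85 mm and grips with 20 to 120 N. Pads are 22 mm wide; open, the fingers measure 114 mm over their backs; the gripper's body (76 mm by 85 mm) begins 54 mm behind the grasp point. The pads swing forward as they close: fully open they stand 13 mm farther back than shut.
Start: joints at [1.145, 0.333, 0.04, 1.465, -0.013, 1.343, -0.059], TCP at [0.209, -0.616, 0.22] pointing down, gripper open.
Joint ranges: [-2.58, 2.58], [-0.38, 2.09], [-1.3, 1.39], [0.25, 2.4], [-1.5, 4.64], [0.08, 2.09], [-2.65, 2.65]. Speed limits (rad/s): [2.22, 2.22, 2.79, 2.79, 3.14, 3.14, 3.14].

INTERFACE

Orientations are given as a unit quaternion [x, y, z, w].
In Python, from plant import get_obs, capture, ticket, models, r gives the robot as it stands.
- The arm moves only by the shell command python3 -m jog 'ROWS' [FORCE]. ROWS is JSON, a list that holds one entry, the list of rows, each a list of 7 numbers: the shift along the tool's x, y, z in m, then the turn, a rotation vector about the tool's x, y, z in rad, then the closure, from 0 (fully open) to 1 (shut). A call has exactly 8 rows; each row is the pose to reach, as a shift and turn from the pose commanded when the call began, along the tool's axes at that moment; what a row does not reach only later rows make up. A row lasts 1/12 s, in which the tool goes at most 41.7 mm and 7.16 degrees, less where a joint would pass 70% of its speed; a pose out of reach is approached as far as the arm can. A call with a gripper value outside its range is refused whole. The fingers move at their own pace and stop on an object; FORCE is the grip in N (left out, the last holds). Time passes only in rows, so rows that repeat a pose let the fingers close, or fill a call up. It gives the time, the measured TCP pose, the force, the opening and the grip force at its end, in the units of the state.
- get_obs(): the state, without advancing time (a new reading comes with each control period).
- capture(name): name is "scene" or "top"; returns a dict with "pixels" (400x640x3 uint8, red, green, blue), "fx", "fy", "cx", "cy" (pixels), "D" ([k1, k2, p1, p2, k3] as OpenCV has them; the pictures are not rectified), "R" (3x3) and "t" (3): a world point X has camera coordinates R X + t. Camera axes: x right, y down, z forward; pixel columns grow to the right and rows downward; lengths in m; the calibration is good to about 2 mm. A picture is of the moment at which its call begins. There is no depth.
- ticket.job_done(): hands the job in; it is judged then, once.
Trained networks look in a picture, given as the dict that the camera call returned (one of the last four; its "shot" number tells which), for a name from the list of things; names that differ only in an ending like _2 or _b are one class to them, and where a whole thing is asked for, a point or a joint stands for the part that bears it (a point fixed in the world has none). Each returns a list of dicts, best first, with "confidence" (0 to 1); they miss things now and then, are a little off and sometimes report something else, mostly with a low value. They report only what shows in the picture. A call takes as long as a camera call. They do not tell look-alikes from the thing itself.
- models.outline_of(picture, query): "pixels" (400x640 bool, what is visible of it) and "box" ([left, top, width, height] in pixels, round what is visible of it).
The state is a dict: "time_s": time; "joints": joint angles; "qd": joint speeds; "tau": joint torques, N m; "tcp_pos": TCP position; "orientation": TCP orientation; "contact_force": force on the tool from outside, world axes, zero at the start; "moment": the same for the moment, N m; "gripper_width": finger opening in m; "gripper_force": force on a finger pad.
Only numpy, scipy, OpenCV 4.12 (cv2) and the standard library are available. Lean on these libraries where they do the work, as an engineer would, in place of code of your own. Each camera call takes 0.05 s, during which the arm holds its last target. There are 200 camera calls.

TASK

Set up the fold-up drying stand: swing its red-handled prop leg up and over until it snaps past centre and the deck stands level on it. Only then load the washed things: thread every weight ring onto the steel post, largest diameter at the bottom and each next smaller one above it, and set each orange pot, still upside down, over a blue peg of its own, standing flat on the deck. Leave the other things on the bench where they are, and leave the leg locked.

Things in the scene. Friction and masses are not known exactly. Their poses are not given: they have to be found in the camera images.
- leg (a joint): prop leg on the stand's right (-y) side: a lever with red handle. 0 = folded: lever points to the robot (stand's -x), 55 degrees up; deck leans 0.14 rad down to the robot. Grows (rad) as the handle swings up and away from the robot about the stand's y axis. Springs back to 0 until about 0.7; beyond that snaps on to its stop at 1.22 and stays locked, deck level. Needs about 12 N at the handle
- leg_handle (a point): middle of the red handle, a bar 16 mm thick and 50 mm long that runs along the stand's y axis, 110 mm from the pivot. About 110 mm above the bench when folded or locked (then 35 degrees past upright), 130 mm when upright. The lever arm, 8 mm wide, joins the handle 26 mm from this point on the deck's side; the other end is free
- leg_pivot (a point): point on the leg's pivot axis level with the middle of the handle, 20 mm above the bench. Handle minus pivot is the lever
- stand: steel base plate of the fold-up drying stand, 250 x 300 x 8 mm, fixed to the bench; origin on the bench under its middle; its x axis points away from the robot, y to the left. The white deck, 200 x 240 mm, is hinged along the stand's far edge
- arbor (a point): foot of the steel post on the deck, at deck-top height in the middle of the post; z runs up the post. Post 16 mm thick, 56 mm tall, top 6 mm tapered. Deck top is 91 mm above the bench once the leg is locked, and the post then stands vertical
- peg1 (a point): foot of a blue drying peg on the deck (deck-top height, middle of the peg; z up along it). 24 mm thick, 22 mm tall, top tapered. Pegs and post stand at the corners of a rectangle 100 mm (stand x) by 120 mm (stand y)
- peg2 (a point): foot of a blue drying peg on the deck (deck-top height, middle of the peg; z up along it). 24 mm thick, 22 mm tall, top tapered. Pegs and post stand at the corners of a rectangle 100 mm (stand x) by 120 mm (stand y)
- peg3 (a point): foot of a blue drying peg on the deck (deck-top height, middle of the peg; z up along it). 24 mm thick, 22 mm tall, top tapered. Pegs and post stand at the corners of a rectangle 100 mm (stand x) by 120 mm (stand y)
- ring66: red vinyl-coated flask weight ring, outside diameter 66 mm, bore 28 mm, 12 mm thick; origin at its very centre, z along the bore; lies flat on the bench. May be absent
- ring58: yellow vinyl-coated flask weight ring, outside diameter 58 mm, bore 28 mm, 12 mm thick; origin at its very centre, z along the bore; lies flat on the bench. May be absent
- ring50: blue vinyl-coated flask weight ring, outside diameter 50 mm, bore 28 mm, 12 mm thick; origin at its very centre, z along the bore; lies flat on the bench. May be absent
- ring42: green vinyl-coated flask weight ring, outside diameter 42 mm, bore 28 mm, 12 mm thick; origin at its very centre, z along the bore; lies flat on the bench. May be absent
- pot1: orange plastic sample pot standing upside down: 50 mm across, 34 mm tall, wall 3 mm, inside depth 30 mm; origin at the centre of its mouth (at the bottom, on the bench), z axis points up to its closed end. May be absent
- pot2: orange plastic sample pot standing upside down: 50 mm across, 34 mm tall, wall 3 mm, inside depth 30 mm; origin at the centre of its mouth (at the bottom, on the bench), z axis points up to its closed end. May be absent
- pot3: orange plastic sample pot standing upside down: 50 mm across, 34 mm tall, wall 3 mm, inside depth 30 mm; origin at the centre of its mouth (at the bottom, on the bench), z axis points up to its closed end. May be absent
- amber_jar: small amber jar with black cap, 36 mm across, 55 mm tall; not part of the job; origin at the centre of its underside
- tip_box: closed yellow tip box, 50 x 50 x 35 mm; not part of the job; origin at the centre of its underside
- wash_bottle: white wash bottle with green cap, 68 mm across, 170 mm tall; not part of the job; origin at the centre of its underside
- dropper1: amber dropper bottle, black cap, 30 mm across, 70 mm tall; not part of the job; origin at the centre of its underside
- dropper2: amber dropper bottle, black cap, 30 mm across, 70 mm tall; not part of the job; origin at the centre of its underside
- beaker: clear beaker, 64 mm across, 75 mm tall; not part of the job; origin at the centre of its underside
Mind the look-alikes: they are no part of the job. What is shaped like the pot2 but turquoise is not meant.

How it is judged:
On the way:
1. the prop leg is swung past centre and locked, deck level (value of joint leg above 1.15 rad), for 0.3 s.
At the end, for the whole second after the job is handed in: Leg locked (joint above 1.15 rad); every ring present is flat on the post (centre within 10 mm of its axis), larger rings below smaller ones; every pot present stands upside down and flat on the deck over a peg of its own (centre within 13 mm); all at rest (value of joint leg above 1.15 rad and horizontal distance between each of ring66, ring58, ring50, ring42 and arbor below 0.01 m and z of ring66 in the frame of arbor between 0 and 0.048 m and (angle between ring66's own z axis and vertical below 0.12 rad or angle between ring66's own z axis and vertical above 3.02 rad) and linear speed of each of ring66, ring58, ring50, ring42, pot1, pot2, pot3 below 0.02 m/s and z of ring58 in the frame of arbor between 0 and 0.048 m and (angle between ring58's own z axis and vertical below 0.12 rad or angle between ring58's own z axis and vertical above 3.02 rad) and z of ring50 in the frame of arbor between 0 and 0.048 m and (angle between ring50's own z axis and vertical below 0.12 rad or angle between ring50's own z axis and vertical above 3.02 rad) and z of ring42 in the frame of arbor between 0 and 0.048 m and (angle between ring42's own z axis and vertical below 0.12 rad or angle between ring42's own z axis and vertical above 3.02 rad) and (z of ring58 in the frame of ring66 above 0.008 m or z of ring66 in the frame of ring58 below -0.008 m) and (z of ring50 in the frame of ring66 above 0.008 m or z of ring66 in the frame of ring50 below -0.008 m) and (z of ring42 in the frame of ring66 above 0.008 m or z of ring66 in the frame of ring42 below -0.008 m) and (z of ring50 in the frame of ring58 above 0.008 m or z of ring58 in the frame of ring50 below -0.008 m) and (z of ring42 in the frame of ring58 above 0.008 m or z of ring58 in the frame of ring42 below -0.008 m) and (z of ring42 in the frame of ring50 above 0.008 m or z of ring50 in the frame of ring42 below -0.008 m) and ((horizontal distance between pot1 and peg1 below 0.013 m and z of pot1 in the frame of peg1 between -0.006 and 0.006 m) or (horizontal distance between pot1 and peg2 below 0.013 m and z of pot1 in the frame of peg2 between -0.006 and 0.006 m) or (horizontal distance between pot1 and peg3 below 0.013 m and z of pot1 in the frame of peg3 between -0.006 and 0.006 m)) and angle between each of pot1, pot2, pot3's own z axis and vertical below 0.12 rad and ((horizontal distance between pot2 and peg1 below 0.013 m and z of pot2 in the frame of peg1 between -0.006 and 0.006 m) or (horizontal distance between pot2 and peg2 below 0.013 m and z of pot2 in the frame of peg2 between -0.006 and 0.006 m) or (horizontal distance between pot2 and peg3 below 0.013 m and z of pot2 in the frame of peg3 between -0.006 and 0.006 m)) and ((horizontal distance between pot3 and peg1 below 0.013 m and z of pot3 in the frame of peg1 between -0.006 and 0.006 m) or (horizontal distance between pot3 and peg2 below 0.013 m and z of pot3 in the frame of peg2 between -0.006 and 0.006 m) or (horizontal distance between pot3 and peg3 below 0.013 m and z of pot3 in the frame of peg3 between -0.006 and 0.006 m))); the robot touches nothing.
It fails at once if a ring or pot is put on the post or a peg while the leg is not locked (value of joint leg below 1 rad and ((horizontal distance between ring66 and arbor below 0.02 m and z of ring66 in the frame of arbor between -0.01 and 0.05 m) or (horizontal distance between ring58 and arbor below 0.02 m and z of ring58 in the frame of arbor between -0.01 and 0.05 m) or (horizontal distance between ring50 and arbor below 0.02 m and z of ring50 in the frame of arbor between -0.01 and 0.05 m) or (horizontal distance between ring42 and arbor below 0.02 m and z of ring42 in the frame of arbor between -0.01 and 0.05 m) or (horizontal distance between pot1 and peg1 below 0.03 m and z of pot1 in the frame of peg1 between -0.01 and 0.015 m) or (horizontal distance between pot1 and peg2 below 0.03 m and z of pot1 in the frame of peg2 between -0.01 and 0.015 m) or (horizontal distance between pot1 and peg3 below 0.03 m and z of pot1 in the frame of peg3 between -0.01 and 0.015 m) or (horizontal distance between pot2 and peg1 below 0.03 m and z of pot2 in the frame of peg1 between -0.01 and 0.015 m) or (horizontal distance between pot2 and peg2 below 0.03 m and z of pot2 in the frame of peg2 between -0.01 and 0.015 m) or (horizontal distance between pot2 and peg3 below 0.03 m and z of pot2 in the frame of peg3 between -0.01 and 0.015 m) or (horizontal distance between pot3 and peg1 below 0.03 m and z of pot3 in the frame of peg1 between -0.01 and 0.015 m) or (horizontal distance between pot3 and peg2 below 0.03 m and z of pot3 in the frame of peg2 between -0.01 and 0.015 m) or (horizontal distance between pot3 and peg3 below 0.03 m and z of pot3 in the frame of peg3 between -0.01 and 0.015 m))).
It fails at once if another thing on the bench is pushed away or tipped over (distance of any of amber_jar, tip_box, wash_bottle, dropper1, dropper2, beaker from where it was at the start of the episode above 0.05 m or angle between any of amber_jar, tip_box, wash_bottle, dropper1, dropper2, beaker's own z axis and vertical above 0.5 rad).
Of ring66, ring58, ring50, ring42 only 3 to 4 are there at a start; the rules pass over those that are not, and their reading is None.
Of pot1, pot2, pot3 only 2 to 3 are there at a start; the rules pass over those that are not, and their reading is None.
At some moment in a run one of ring66, ring58, ring50, ring42, pot1, pot2, pot3 may be knocked a few centimetres aside while the robot is not near it.
Once in a run the grip may slacken for a moment while it holds something.
It also fails if it takes over 208 s, if anything falls off the work surface, if the arm or the gripper's body presses on something with over 40 N, if the wrist force passes 120 N, or if a joint passes its speed limit or range.

## Working session

There is one attempt and no reset: what is moved stays moved. The work goes in short steps, Python scripts to look and compute and a shell command to move; the robot and the scene stay as the last step left them, time stands still between calls to the robot, and variables do not carry over. Pictures are saved under pics/ and viewed, at most 14 in all, crops included, and the job is handed in when it is done.

```bash
ls; mkdir -p pics; python3 - <<'E'
from plant import get_obs,capture,r
import cv2
o=get_obs();print(o['time_s'],o['tcp_pos'],o['orientation'],o['gripper_width'],r.tip_extent)
for n in('scene','top'):
    p=capture(n);cv2.imwrite(f'pics/{n}0.png',p['pixels'][:,:,::-1]);print(n,p['fx'],p['D'],p['R'],p['t'])
E
```

```text
pics
0.0 [ 0.20850003 -0.61515113  0.21920318] [ 9.86676300e-01  1.62693612e-01 -1.72683862e-04 -7.99129768e-04] 0.08560745947801736 0.022
scene 472.3270249505655 [-0.00992957  0.          0.          0.          0.        ] [[ 0.69505486  0.71875617 -0.01697979]
 [ 0.40108623 -0.40724449 -0.82053748]
 [-0.5966813   0.56350821 -0.57134046]] [-0.45870237 -0.10557525  1.64464504]
top 508.7679270269969 [-0.14740592  0.          0.          0.          0.        ] [[-0.02576106 -0.99966585  0.0021355 ]
 [-0.9881421   0.02514052 -0.15146993]
 [ 0.15136563 -0.0060122  -0.98845956]] [0.08736095 0.5589605  1.58064426]
```

View pics/scene0.png

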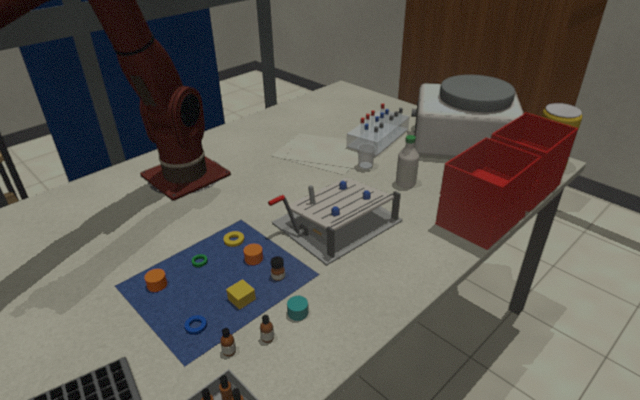

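View pics/top0.png

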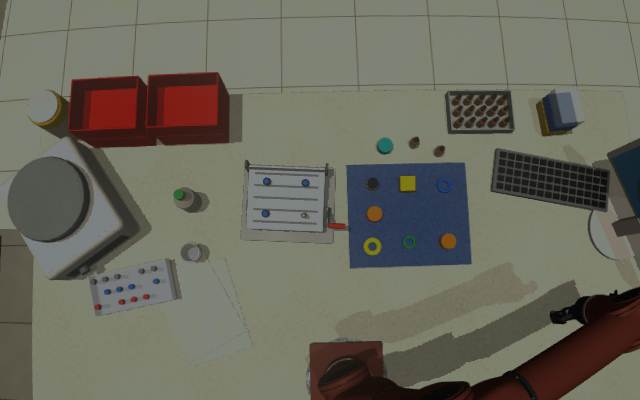

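```bash
cat > h.py <<'E'
import numpy as np,cv2
from scipy.optimize import least_squares
from scipy.spatial.transform import Rotation as Ro
from plant import get_obs,capture,models,r
def cam(p): return np.array([[p['fx'],0,p['cx']],[0,p['fy'],p['cy']],[0,0,1.]]),np.array(p['D'],float)
def proj(p,X):
    K,D=cam(p); return cv2.projectPoints(np.asarray(X,float).reshape(-1,3),cv2.Rodrigues(np.array(p['R']))[0],np.array(p['t'],float),K,D)[0].reshape(-1,2)
def ray(p,uv,z):
    K,D=cam(p); n=cv2.undistortPoints(np.array([[uv]],float),K,D)[0,0]
    R=np.array(p['R']);c=-R.T@np.array(p['t']);d=R.T@np.array([n[0],n[1],1]);return c+d*(z-c[2])/d[2]
def hullc(pts):
    m=cv2.moments(cv2.convexHull(np.asarray(pts,np.float32).reshape(-1,1,2)));return np.array([m['m10'],m['m01']])/m['m00']
a=np.linspace(0,2*np.pi,40)
def cyl(x,y,z0,rad,h): return np.array([[x+rad*np.cos(t),y+rad*np.sin(t),z] for z in(z0,z0+h) for t in a])
def fitc(obs,z0,rad,h):
    """obs: list of (picture,mask); xy of a standing cylinder by silhouette centroid"""
    c=[(p,hullc(np.argwhere(m)[:,::-1])) for p,m in obs]
    f=lambda v:np.concatenate([hullc(proj(p,cyl(v[0],v[1],z0,rad,h)))-q for p,q in c])
    s=least_squares(f,ray(c[0][0],c[0][1],z0+h/2)[:2],diff_step=1e-4,x_scale=.1);return s.x,s.fun
def blobs(p,lo,hi,amin=8):
    hsv=cv2.cvtColor(p['pixels'],cv2.COLOR_RGB2HSV);m=cv2.inRange(hsv,np.array(lo),np.array(hi))
    n,l,st,ce=cv2.connectedComponentsWithStats(m);return [(l==i,ce[i],st[i,4]) for i in range(1,n) if st[i,4]>=amin]
def go(x,y,z,yaw=None):
    """shift/turn in tool axes from the present pose to TCP x,y,z with tool down, tool x at yaw"""
    o=get_obs();R=Ro.from_quat(o['orientation']);s=R.inv().apply(np.array([x,y,z])-o['tcp_pos'])
    t=(R.inv()*Ro.from_euler('z',yaw)*Ro.from_euler('x',np.pi)).as_rotvec() if yaw is not None else 0
    print('shift',np.round(s,4),'turn',np.round(t,3))
E
python3 - <<'E'
from h import *
T,S=capture('top'),capture('scene')
dim=dict(ring66=(33,12),ring58=(29,12),ring50=(25,12),ring42=(21,12),pot1=(25,34),tip_box=(28,35),amber_jar=(18,55),wash_bottle=(34,170),dropper1=(15,70),beaker=(32,75))
for n,(rd,h) in dim.items():
    for nm,p in(('T',T),('S',S)):
        for d in models.outline_of(p,n):
            if d['confidence']<.3: continue
            try:
                x,e=fitc([(p,d['pixels'])],0,rd/1e3,h/1e3)
                print(n,nm,round(d['confidence'],2),d['box'],np.round(x,4))
            except Exception as ex: print(n,nm,ex)
for nm,p in(('T',T),('S',S)):
  for n in('stand','leg_handle'):
    for d in models.outline_of(p,n)[:2]:
        q=cv2.minAreaRect(np.argwhere(d['pixels'])[:,::-1].astype(np.float32).copy());print(n,nm,round(d['confidence'],2),d['box'],q)
  for m,c,A in blobs(p,(0,150,90),(6,255,255)): 
    if A<150: print('red',nm,c,A,ray(p,c,.11))
  for m,c,A in blobs(p,(105,120,50),(125,255,255)):
    if A<150: print('blue',nm,c,A,ray(p,c,.1))
E
```

```text
ring66 T 0.63 [401.0, 233.5, 16.6, 16.5] [ 0.4261 -0.2163]
ring66 T 0.59 [364.3, 237.1, 17.9, 16.9] [ 0.4155 -0.0977]
ring66 T 0.59 [435.1, 179.4, 15.7, 10.0] [ 0.6131 -0.342 ]
ring66 S 0.78 [230.2, 231.0, 11.2, 14.7] [ 0.418  -0.0941]
ring66 S 0.7 [189.3, 254.2, 17.3, 9.9] [ 0.4286 -0.2131]
ring66 S 0.66 [181.6, 310.8, 24.9, 26.4] [ 0.6131 -0.3412]
ring58 T 0.63 [401.0, 233.5, 16.6, 16.5] [ 0.426  -0.2163]
ring58 T 0.59 [364.3, 237.1, 17.9, 16.9] [ 0.4155 -0.0977]
ring58 T 0.59 [435.1, 179.4, 15.7, 10.0] [ 0.613 -0.342]
ring58 S 0.78 [230.2, 231.0, 11.2, 14.7] [ 0.4181 -0.0942]
ring58 S 0.7 [189.3, 254.2, 17.3, 9.9] [ 0.4287 -0.2132]
ring58 S 0.66 [181.6, 310.8, 24.9, 26.4] [ 0.6133 -0.3413]
ring50 T 0.63 [401.0, 233.5, 16.6, 16.5] [ 0.426  -0.2163]
ring50 T 0.59 [364.3, 237.1, 17.9, 16.9] [ 0.4155 -0.0977]
ring50 T 0.59 [435.1, 179.4, 15.7, 10.0] [ 0.613 -0.342]
ring50 S 0.78 [230.2, 231.0, 11.2, 14.7] [ 0.4182 -0.0943]
ring50 S 0.7 [189.3, 254.2, 17.3, 9.9] [ 0.4288 -0.2133]
ring50 S 0.66 [181.6, 310.8, 24.9, 26.4] [ 0.6134 -0.3414]
ring42 T 0.63 [401.0, 233.5, 16.6, 16.5] [ 0.426
[... 5127 characters left out ...]
 296.83333333] 30 [ 0.66468133 -0.2969051   0.1       ]
blue S [226.53333333 302.53333333] 15 [ 0.69052246 -0.29461062  0.1       ]
blue S [230.6 306.6] 10 [ 0.70627675 -0.29527286  0.1       ]
blue S [220.88888889 320.7037037 ] 27 [ 0.72404138 -0.33227513  0.1       ]
blue S [215.75  325.625] 8 [ 0.72746493 -0.34718526  0.1       ]
blue S [234.07142857 329.21428571] 14 [ 0.76137804 -0.32616942  0.1       ]
blue S [215.3 330.9] 10 [ 0.73824507 -0.35557211  0.1       ]
blue S [216.71428571 340.42857143] 14 [ 0.76019625 -0.36711576  0.1       ]
blue S [190.28205128 346.79487179] 39 [ 0.73677942 -0.41253652  0.1       ]
blue S [206.2173913  345.30434783] 23 [ 0.75563868 -0.38843596  0.1       ]
```

```bash
python3 - <<'E'
import cv2
a=cv2.imread('pics/top0.png')[130:270,230:480];cv2.imwrite('pics/crop1.png',cv2.resize(a,None,fx=3.2,fy=3.2,interpolation=cv2.INTER_CUBIC))
E
```

```text
(no output)
```

View pics/crop1.png

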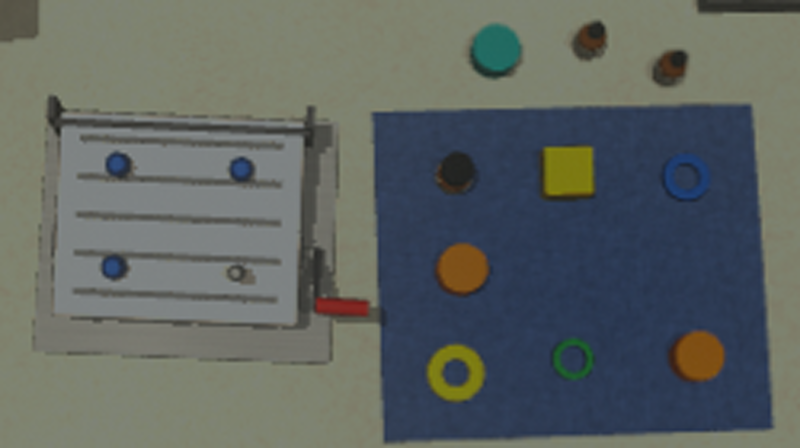

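```bash
cat >> h.py <<'E'
def way(W,yaw=-.062):
    """chain: first from the present pose, then pose to pose with the tool at yaw"""
    o=get_obs();R=Ro.from_quat(o['orientation']);c=np.array(o['tcp_pos']);G=Ro.from_euler('z',yaw)*Ro.from_euler('x',np.pi)
    for w in W:
        s=R.inv().apply(np.array(w)-c);print(w,'shift',np.round(s,4),'turn',np.round((R.inv()*G).as_rotvec(),3),'n',round(np.linalg.norm(s)/.0417,1));c=np.array(w);R=G
E
python3 -c "
from h import *
way([(.43,-.42,.25),(.47,-.12,.25),(.425,.018,.2),(.425,.018,.112),(.547,.0105,.112)])"
```

```text
(0.43, -0.42, 0.25) shift [ 0.2724 -0.1142 -0.0299] turn [0.    0.    0.389] n 7.1
(0.47, -0.12, 0.25) shift [ 0.0213 -0.3019 -0.    ] turn [0. 0. 0.] n 7.3
(0.425, 0.018, 0.2) shift [-0.0535 -0.1349  0.05  ] turn [0. 0. 0.] n 3.7
(0.425, 0.018, 0.112) shift [-0.    -0.     0.088] turn [0. 0. 0.] n 2.1
(0.547, 0.0105, 0.112) shift [ 1.222e-01 -1.000e-04 -0.000e+00] turn [0. 0. 0.] n 2.9
```

```bash
python3 -m jog '[[[0.04,-0.02,-0.03,0,0,0.06,0.3],[0.08,-0.035,-0.03,0,0,0.12,0.6],[0.12,-0.05,-0.03,0,0,0.18,1],[0.155,-0.065,-0.03,0,0,0.24,1],[0.19,-0.08,-0.03,0,0,0.3,1],[0.225,-0.095,-0.03,0,0,0.35,1],[0.255,-0.107,-0.03,0,0,0.389,1],[0.2724,-0.1142,-0.03,0,0,0.389,1]]]' 40
python3 -m jog '[[[0.002,-0.035,0,0,0,0,1],[0.005,-0.075,0,0,0,0,1],[0.008,-0.115,0,0,0,0,1],[0.011,-0.155,0,0,0,0,1],[0.014,-0.195,0,0,0,0,1],[0.017,-0.235,0,0,0,0,1],[0.019,-0.272,0,0,0,0,1],[0.021,-0.302,0,0,0,0,1]]]'
python3 -c "
from h import *
print(r.tip_extent);way([(.425,.018,.2),(.425,.018,.112),(.547,.0105,.112)])"
```

```text
time_s: 2.07
tcp_pos: [0.4339, -0.4157, 0.2503]
orientation: [1.0, -0.03, 0.001, -0.001]
contact_force: [0.3, 0.8, 0.2]
gripper_width: 0.0001
gripper_force: 0.0
time_s: 2.73
tcp_pos: [0.4698, -0.1167, 0.2505]
orientation: [1.0, -0.03, 0.0, 0.0]
contact_force: [0.2, -0.2, 1.2]
gripper_width: 0.0002
gripper_force: 0.0
0.022
(0.425, 0.018, 0.2) shift [-0.0528 -0.1318  0.0505] turn [ 0.    -0.001  0.002] n 3.6
(0.425, 0.018, 0.112) shift [-0.    -0.     0.088] turn [0. 0. 0.] n 2.1
(0.547, 0.0105, 0.112) shift [ 1.222e-01 -1.000e-04 -0.000e+00] turn [0. 0. 0.] n 2.9
```

```bash
python3 -m jog '[[[-0.013,-0.033,0.01,0,0,0,1],[-0.026,-0.066,0.025,0,0,0,1],[-0.04,-0.1,0.04,0,0,0,1],[-0.053,-0.133,0.05,0,0,0,1],[-0.053,-0.133,0.08,0,0,0,1],[-0.053,-0.133,0.11,0,0,0,1],[-0.053,-0.133,0.138,0,0,0,1],[-0.053,-0.133,0.138,0,0,0,1]]]'
python3 -m jog '[[[0.008,0,0,0,0,0,1],[0.016,0,0,0,0,0,1],[0.024,0,0,0,0,0,1],[0.032,0,0,0,0,0,1],[0.04,0,0,0,0,0,1],[0.048,0,0,0,0,0,1],[0.055,0,0,0,0,0,1],[0.06,0,0,0,0,0,1]]]'
```

```text
time_s: 3.4
tcp_pos: [0.4218, 0.0161, 0.1079]
orientation: [1.0, -0.031, -0.003, 0.0]
contact_force: [-1.5, -0.3, 0.2]
gripper_width: -0.0002
gripper_force: 0.0
time_s: 4.07
tcp_pos: [0.486, 0.0124, 0.1122]
orientation: [1.0, -0.031, 0.0, -0.0]
contact_force: [1.3, -0.5, -0.5]
gripper_width: 0.0004
gripper_force: 0.0
```

```bash
python3 - <<'E'
from h import *
p=capture('scene');q=capture('top')
a=np.hstack([cv2.resize(p['pixels'][140:270,220:400],None,fx=2.2,fy=2.2),cv2.resize(q['pixels'][150:280,230:410],None,fx=2.2,fy=2.2)])
cv2.imwrite('pics/c2.png',a[:,:,::-1]);print(get_obs()['contact_force'],get_obs()['tcp_pos'])
E
```

```text
[-0.16737932 -0.31718057 -0.98868476] [0.48566563 0.01245902 0.1120513 ]
```

View pics/c2.png

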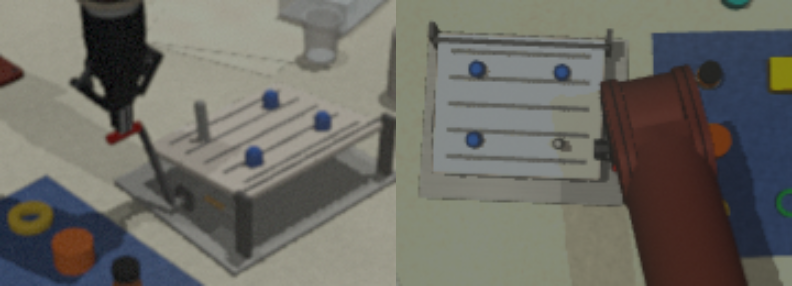

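```bash
python3 -m jog '[[[0.006,0,0,0,0,0,1],[0.012,0,0,0,0,0,1],[0.018,0,0,0,0,0,1],[0.024,0,0,0,0,0,1],[0.03,0,0,0,0,0,1],[0.036,0,0,0,0,0,1],[0.042,0,0,0,0,0,1],[0.048,0,0,0,0,0,1]]]'
python3 -m jog '[[[0.006,0,0,0,0,0,1],[0.012,0,0,0,0,0,1],[0.018,0,0,0,0,0,1],[0.02,0,0,0,0,0,1],[0.02,0,0,0,0,0,1],[0.02,0,0,0,0,0,1],[0.02,0,0,0,0,0,1],[0.02,0,0,0,0,0,1]]]'
python3 - <<'E'
from h import *
p=capture('scene')
a=cv2.resize(p['pixels'][140:270,220:400],None,fx=3,fy=3)
cv2.imwrite('pics/c3.png',a[:,:,::-1])
for q in(p,capture('top')):
  for m,c,A in blobs(q,(0,150,90),(6,255,255)): 
    if A<150: print('red',c,A,ray(q,c,.11))
E
```

```text
time_s: 4.83
tcp_pos: [0.5335, 0.0094, 0.1121]
orientation: [1.0, -0.031, -0.0, -0.0]
contact_force: [-0.3, -0.0, -0.7]
gripper_width: -0.0002
gripper_force: 0.0
time_s: 5.5
tcp_pos: [0.5526, 0.0083, 0.1122]
orientation: [1.0, -0.031, -0.0, 0.0]
contact_force: [-1.0, 0.3, -0.7]
gripper_width: 0.0005
gripper_force: 0.0
red [537.375 181.   ] 8 [0.9449771  0.61836927 0.11      ]
red [274.21212121 200.36363636] 33 [0.47639871 0.01763331 0.11      ]
red [198.40909091  73.22727273] 22 [0.98042825 0.45073777 0.11      ]
red [168.09302326  74.46511628] 43 [0.980867   0.55120294 0.11      ]
red [109.51428571  77.62857143] 35 [0.98072161 0.75052335 0.11      ]
red [76.26190476 83.61904762] 42 [0.96678145 0.86673752 0.11      ]
red [334.        225.3877551] 49 [0.47590717 0.02767699 0.11      ]
red [145.11764706 296.41176471] 17 [0.27226026 0.60684903 0.11      ]
red [132.8125 299.1875] 16 [0.26404704 0.64570667 0.11      ]
red [120.6 301.6] 15 [0.25682678 0.68460108 0.11      ]
red [ 96.5 306.5] 16 [0.24181518 0.7624436  0.11      ]
```

View pics/c3.png

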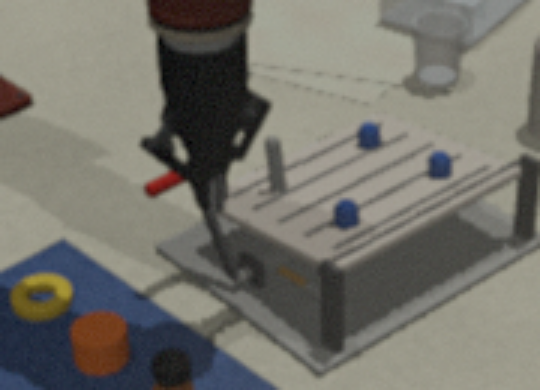

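```bash
python3 - <<'E'
from h import *
p=capture('scene');q=capture('top')
o=get_obs()['tcp_pos'];
out=[]
for im,(x0,y0) in((p,(240,150)),(q,(270,150))):
    a=cv2.resize(im['pixels'][y0:y0+100,x0:x0+100],None,fx=4,fy=4)
    for z,c in((.09,(255,0,255)),(.112,(0,255,0)),(.166,(0,255,255))):
        u=(proj(im,[o[0],o[1],z])[0]-(x0,y0))*4;cv2.circle(a,tuple(u.astype(int)),4,c,1)
    u=(proj(im,[.476,.023,.11])[0]-(x0,y0))*4;cv2.circle(a,tuple(u.astype(int)),4,(255,255,0),1)
    out.append(a)
cv2.imwrite('pics/c4.png',np.hstack(out)[:,:,::-1])
E
```

```text
(no output)
```

View pics/c4.png

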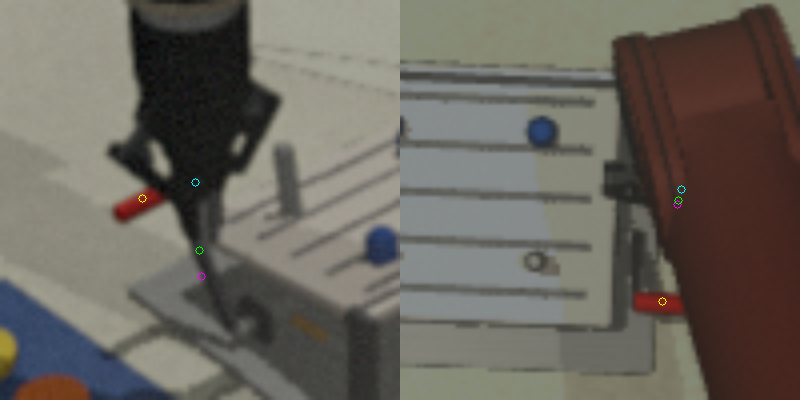

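```bash
python3 -m jog '[[[0,0,-0.03,0,0,0,1],[0,0,-0.06,0,0,0,1],[0,0,-0.09,0,0,0,1],[0,0,-0.1,0,0,0,1],[0,0,-0.1,0,0,0,1],[0,0,-0.1,0,0,0,1],[0,0,-0.1,0,0,0,1],[0,0,-0.1,0,0,0,1]]]'
python3 - <<'E'
from h import *
p=capture('scene')
o=get_obs()['tcp_pos'];x0,y0=240,100
a=cv2.resize(p['pixels'][y0:y0+120,x0:x0+120],None,fx=5,fy=5);a=cv2.convertScaleAbs(a,alpha=2.5)
for z,c in((-.022,(255,0,255)),(0,(0,255,0)),(.054,(0,255,255))):
        u=(proj(p,np.array(o)+[0,0,z])[0]-(x0,y0))*5;cv2.circle(a,tuple(u.astype(int)),4,c,1)
cv2.imwrite('pics/c5.png',a[:,:,::-1])
E
```

```text
time_s: 6.37
tcp_pos: [0.552, 0.0081, 0.2105]
orientation: [1.0, -0.031, -0.001, 0.0]
contact_force: [-0.3, -0.2, -0.4]
gripper_width: 0.0001
gripper_force: 0.0
```

View pics/c5.png

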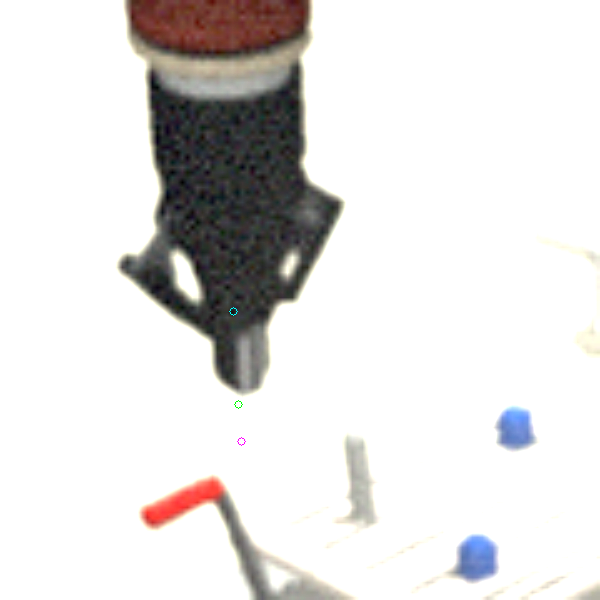

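```bash
python3 -m jog '[[[0,0.02,0,0,0,0,1],[0,0.04,0,0,0,0,1],[0,0.04,0.04,0,0,0,1],[0,0.04,0.08,0,0,0,1],[0,0.04,0.12,0,0,0,1],[0,0.04,0.16,0,0,0,1],[0,0.04,0.178,0,0,0,1],[0,0.04,0.178,0,0,0,1]]]'
python3 - <<'E'
from h import *
out=[]
for im in(capture('scene'),capture('top')):
    o=get_obs()['tcp_pos'];u0=proj(im,o)[0];x0,y0=(u0-40).astype(int)
    a=cv2.resize(im['pixels'][y0:y0+80,x0:x0+80],None,fx=5,fy=5);a=cv2.convertScaleAbs(a,alpha=2)
    for z,c in((-.022,(255,0,255)),(0,(0,255,0)),(.054,(0,255,255))):
        u=(proj(im,np.array(o)+[0,0,z])[0]-(x0,y0))*5;cv2.circle(a,tuple(u.astype(int)),4,c,1)
    out.append(a)
cv2.imwrite('pics/c6.png',np.hstack(out)[:,:,::-1])
E
```

```text
time_s: 7.08
tcp_pos: [0.5461, -0.0316, 0.0287]
orientation: [1.0, -0.031, -0.005, -0.0]
contact_force: [-0.5, 0.0, -0.1]
gripper_width: -0.0005
gripper_force: 0.0
```

View pics/c6.png

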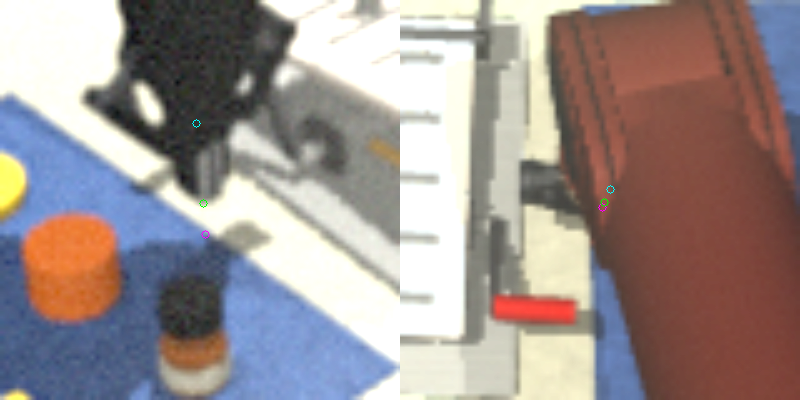

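```bash
python3 -m jog '[[[0,0,0.002,0,0,0,1],[0,0,0.004,0,0,0,1],[0,0,0.006,0,0,0,1],[0,0,0.008,0,0,0,1],[0,0,0.01,0,0,0,1],[0,0,0.01,0,0,0,1],[0,0,0.01,0,0,0,1],[0,0,0.01,0,0,0,1]]]'
python3 -m jog '[[[0,0,0.002,0,0,0,1],[0,0,0.004,0,0,0,1],[0,0,0.006,0,0,0,1],[0,0,0.008,0,0,0,1],[0,0,0.01,0,0,0,1],[0,0,0.01,0,0,0,1],[0,0,0.01,0,0,0,1],[0,0,0.01,0,0,0,1]]]'
```

```text
time_s: 7.85
tcp_pos: [0.5504, -0.0317, 0.0242]
orientation: [1.0, -0.031, 0.0, -0.0]
contact_force: [0.2, 0.6, 0.8]
gripper_width: -0.0001
gripper_force: 0.0
time_s: 8.52
tcp_pos: [0.5504, -0.0317, 0.0141]
orientation: [1.0, -0.031, -0.0, -0.0]
contact_force: [1.2, 1.0, 0.6]
gripper_width: -0.0
gripper_force: 0.0
```

```bash
python3 -m jog '[[[0,0,0.002,0,0,0,1],[0,0,0.004,0,0,0,1],[0,0,0.006,0,0,0,1],[0,0,0.008,0,0,0,1],[0,0,0.01,0,0,0,1],[0,0,0.01,0,0,0,1],[0,0,0.01,0,0,0,1],[0,0,0.01,0,0,0,1]]]'
python3 -m jog '[[[0,0,0.001,0,0,0,1],[0,0,0.002,0,0,0,1],[0,0,0.003,0,0,0,1],[0,0,0.004,0,0,0,1],[0,0,0.005,0,0,0,1],[0,0,0.005,0,0,0,1],[0,0,0.005,0,0,0,1],[0,0,0.005,0,0,0,1]]]'
```

```text
time_s: 9.18
tcp_pos: [0.5504, -0.0317, 0.0042]
orientation: [1.0, -0.031, 0.0, -0.0]
contact_force: [0.4, 0.6, -0.3]
gripper_width: -0.0003
gripper_force: 0.0
time_s: 9.85
tcp_pos: [0.5504, -0.0317, -0.0009]
orientation: [1.0, -0.031, -0.0, -0.0]
contact_force: [-0.2, 0.4, 0.8]
gripper_width: -0.0002
gripper_force: 0.0
```

```bash
python3 -m jog '[[[0,0,0.001,0,0,0,1],[0,0,0.002,0,0,0,1],[0,0,0.003,0,0,0,1],[0,0,0.004,0,0,0,1],[0,0,0.004,0,0,0,1],[0,0,0.004,0,0,0,1],[0,0,0.004,0,0,0,1],[0,0,0.004,0,0,0,1]]]'
python3 -m jog '[[[0,0,0.001,0,0,0,1],[0,0,0.002,0,0,0,1],[0,0,0.003,0,0,0,1],[0,0,0.003,0,0,0,1],[0,0,0.003,0,0,0,1],[0,0,0.003,0,0,0,1],[0,0,0.003,0,0,0,1],[0,0,0.003,0,0,0,1]]]'
```

```text
time_s: 10.52
tcp_pos: [0.5504, -0.0317, -0.0048]
orientation: [1.0, -0.031, 0.0, -0.0]
contact_force: [-0.2, -0.6, 0.3]
gripper_width: -0.0001
gripper_force: 0.0
time_s: 11.18
tcp_pos: [0.5504, -0.0317, -0.0078]
orientation: [1.0, -0.031, 0.0, -0.0]
contact_force: [-0.0, -0.3, 0.2]
gripper_width: 0.0
gripper_force: 0.0
```

```bash
for i in 1 2; do python3 -m jog '[[[0,0,0.0005,0,0,0,1],[0,0,0.001,0,0,0,1],[0,0,0.0015,0,0,0,1],[0,0,0.002,0,0,0,1],[0,0,0.002,0,0,0,1],[0,0,0.002,0,0,0,1],[0,0,0.002,0,0,0,1],[0,0,0.002,0,0,0,1]]]' | egrep 'tcp|contact'; done
python3 - <<'E'
from h import *
out=[]
for im in(capture('scene'),):
    o=get_obs()['tcp_pos'];u0=proj(im,o)[0];x0,y0=(u0-40).astype(int)
    a=cv2.resize(im['pixels'][y0:y0+80,x0:x0+80],None,fx=7,fy=7);a=cv2.convertScaleAbs(a,alpha=2)
    for z,c in((.03,(255,0,255)),(0,(0,255,0))):
        u=(proj(im,np.array(o)+[0,0,z])[0]-(x0,y0))*7;cv2.circle(a,tuple(u.astype(int)),4,c,1)
    out.append(a)
cv2.imwrite('pics/c7.png',np.hstack(out)[:,:,::-1])
E
```

```text
tcp_pos: [0.5504, -0.0317, -0.0099]
contact_force: [-0.6, 0.1, 0.3]
tcp_pos: [0.5504, -0.0318, -0.0111]
contact_force: [-4.7, -0.5, 10.9]
```

View pics/c7.png

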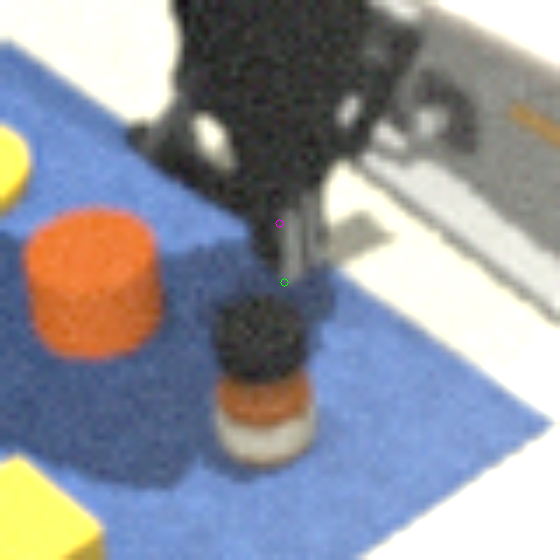

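```bash
python3 -m jog '[[[0,0,-0.03,0,0,0,1],[0,0,-0.07,0,0,0,1],[0,0,-0.11,0,0,0,1],[0,0,-0.15,0,0,0,1],[0,0,-0.17,0,0,0,1],[0,0,-0.17,0,0,0,1],[0,0,-0.17,0,0,0,1],[0,0,-0.17,0,0,0,1]]]' | egrep 'tcp'
python3 -c "
from h import *
way([(.425,.018,.16),(.425,.018,.079),(.547,.0105,.079)])"
```

```text
tcp_pos: [0.5497, -0.0318, 0.1571]
(0.425, 0.018, 0.16) shift [-0.1276 -0.042  -0.0027] turn [ 0.     0.001 -0.   ] n 3.2
(0.425, 0.018, 0.079) shift [-0.    -0.     0.081] turn [0. 0. 0.] n 1.9
(0.547, 0.0105, 0.079) shift [ 1.222e-01 -1.000e-04 -0.000e+00] turn [0. 0. 0.] n 2.9
```

```bash
python3 -m jog '[[[-0.035,-0.015,0,0,0,0,1],[-0.07,-0.028,0,0,0,0,1],[-0.105,-0.042,0,0,0,0,1],[-0.128,-0.042,0,0,0,0,1],[-0.128,-0.042,0,0,0,0,1],[-0.128,-0.042,0.04,0,0,0,1],[-0.128,-0.042,0.078,0,0,0,1],[-0.128,-0.042,0.078,0,0,0,1]]]' | egrep 'tcp|cont'
for i in 1 2; do python3 -m jog '[[[0.005,0,0,0,0,0,1],[0.01,0,0,0,0,0,1],[0.015,0,0,0,0,0,1],[0.02,0,0,0,0,0,1],[0.025,0,0,0,0,0,1],[0.03,0,0,0,0,0,1],[0.03,0,0,0,0,0,1],[0.03,0,0,0,0,0,1]]]' | egrep 'tcp|cont'; done
```

```text
tcp_pos: [0.4201, 0.0176, 0.0737]
contact_force: [-2.5, -1.0, -0.6]
tcp_pos: [0.4554, 0.0164, 0.0803]
contact_force: [-0.4, 0.5, -0.9]
tcp_pos: [0.4839, 0.0144, 0.0797]
contact_force: [-5.8, 0.6, 1.6]
```

```bash
for i in 1 2; do python3 -m jog '[[[0.005,0,0,0,0,0,1],[0.01,0,0,0,0,0,1],[0.015,0,0,0,0,0,1],[0.02,0,0,0,0,0,1],[0.025,0,0,0,0,0,1],[0.03,0,0,0,0,0,1],[0.03,0,0,0,0,0,1],[0.03,0,0,0,0,0,1]]]' | egrep 'tcp|cont'; done
```

```text
tcp_pos: [0.5153, 0.0126, 0.08]
contact_force: [-0.3, -0.4, 1.4]
tcp_pos: [0.5452, 0.0107, 0.08]
contact_force: [-0.0, -1.0, 0.6]
```

```bash
python3 - <<'E'
from h import *
for q in(capture('scene'),capture('top')):
  for m,c,A in blobs(q,(0,150,90),(6,255,255)): 
    if A<150 and 250<c[0]<360: print('red',c,A,ray(q,c,.11),ray(q,c,.13))
E
```

```text
red [304.15384615 219.94871795] 78 [0.60198227 0.01428771 0.11      ] [ 0.62212589 -0.00351227  0.13      ]
```

```bash
python3 -m jog '[[[0,0,-0.04,0,0,0,1],[0,0,-0.08,0,0,0,1],[0,0,-0.12,0,0,0,1],[0,0.03,-0.14,0,0,0,0.5],[-0.02,0.07,-0.14,0,0,0,0],[-0.04,0.11,-0.14,0,0,0,0],[-0.06,0.145,-0.14,0,0,0,0],[-0.08,0.16,-0.14,0,0,0,0]]]' | egrep 'tcp|cont|width'
python3 - <<'E'
from h import *
T,S=capture('top'),capture('scene')
print(get_obs()['tcp_pos'])
col=dict(yellow=((22,120,80),(34,255,255),29,12),green=((50,100,40),(80,255,255),21,12),orange=((8,150,80),(17,255,255),25,34),turq=((82,100,50),(98,255,255),25,34))
for n,(lo,hi,rd,h) in col.items():
  for nm,p in(('T',T),('S',S)):
    for m,c,A in blobs(p,lo,hi,40):
      if 100<c[0]<480 and A<700: print(n,nm,c.round(1),A,fitc([(p,m)],0,rd/1e3,h/1e3)[0].round(4))
# pegs: blue blobs, post & blue ring separately
for nm,p in(('T',T),('S',S)):
  for m,c,A in blobs(p,(105,120,50),(125,255,255),12):
    x=ray(p,c,.103)
    if .45<x[0]<.7 and .05<x[1]<.3: print('peg',nm,c.round(1),A,x[:2].round(4),fitc([(p,m)],.091,.012,.022)[0].round(4))
  x0,y0=(proj(p,[.52,.12,.12])[0]-50).astype(int);a=cv2.resize(p['pixels'][y0:y0+100,x0:x0+100],None,fx=4,fy=4);globals()['a'+nm]=a;print(x0,y0)
cv2.imwrite('pics/c8.png',cv2.convertScaleAbs(np.hstack([aT,aS]),alpha=1.6)[:,:,::-1])
E
```

```text
tcp_pos: [0.4533, -0.1481, 0.2201]
contact_force: [-0.6, -0.5, -0.4]
gripper_width: 0.0605
[ 0.45168931 -0.14828618  0.22019234]
yellow T [405.8 181.4] 160 [ 0.6242 -0.2188]
yellow T [372.1 246. ] 184 [ 0.4165 -0.0968]
yellow S [233.4 238.4] 204 [ 0.4178 -0.0931]
yellow S [240.4 293.2] 490 [ 0.6078 -0.2087]
green T [178.4 193.9] 77 [0.6037 0.5344]
green S [199.  260.3] 123 [ 0.4291 -0.214 ]
orange T [374.  213.4] 183 [ 0.5209 -0.106 ]
orange T [451.4 241.6] 80 [ 0.4219 -0.3541]
orange S [252.8 253.7] 313 [ 0.5213 -0.1027]
orange S [154.9 279.7] 355 [ 0.4256 -0.339 ]
orange S [226.7 339.7] 57 [ 0.7082 -0.3192]
turq T [384.6 144.9] 175 [ 0.7485 -0.1515]
turq S [296.6 306.6] 353 [ 0.747  -0.1472]
peg T [265.7 179.3] 26 [0.625  0.2345] [0.6251 0.2346]
peg T [304.5 181.1] 27 [0.6163 0.1143] [0.6162 0.1143]
peg T [264.  211.6] 25 [0.5245 0.2407] [0.5246 0.2407]
253 161
peg S [343.2 178.2] 22 [0.5249 0.2445] [0.524  0.2451]
peg S [367.1 191.6] 17 [0.6236 0.2388] [0.623  0.2397]
peg S [335.6 208.2] 28 [0.6167 0.1168] [0.616  0.1175]
261 138
```

View pics/c8.png

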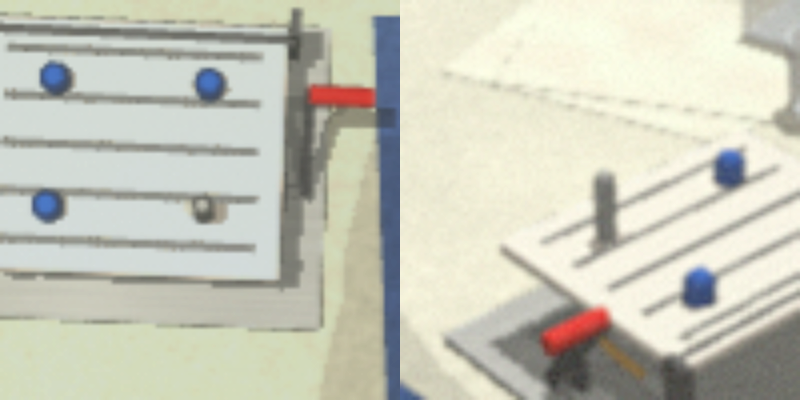

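```bash
python3 -c "
from h import *
print(get_obs()['gripper_width']);way([(.417,-.095,.08),(.417,-.095,-.0135)])"
```

```text
0.07449488465295305
(0.417, -0.095, 0.08) shift [-0.0382 -0.051   0.1401] turn [ 0.002  0.001 -0.007] n 3.7
(0.417, -0.095, -0.0135) shift [-0.     -0.      0.0935] turn [0. 0. 0.] n 2.2
```

```bash
python3 -m jog '[[[-0.01,-0.015,0.03,0,0,0,0],[-0.02,-0.03,0.07,0,0,0,0],[-0.03,-0.045,0.11,0,0,0,0],[-0.038,-0.051,0.14,0,0,0,0],[-0.038,-0.051,0.17,0,0,0,0],[-0.038,-0.051,0.2,0,0,0,0],[-0.038,-0.051,0.21,0,0,0,0],[-0.038,-0.051,0.21,0,0,0,0]]]' | egrep 'tcp|cont|width'
python3 - <<'E'
from h import *
out=[]
for im in(capture('scene'),):
    o=get_obs()['tcp_pos'];u0=proj(im,o)[0];x0,y0=(u0-40).astype(int)
    a=cv2.resize(im['pixels'][y0:y0+80,x0:x0+80],None,fx=6,fy=6);a=cv2.convertScaleAbs(a,alpha=2)
    for z,c in((.03,(255,0,255)),(.0235,(0,255,0))):
        u=(proj(im,np.array(o)+[0,0,z])[0]-(x0,y0))*6;cv2.circle(a,tuple(u.astype(int)),4,c,1)
    out.append(a)
cv2.imwrite('pics/c9.png',np.hstack(out)[:,:,::-1])
E
```

```text
tcp_pos: [0.4187, -0.0898, 0.0083]
contact_force: [-1.1, 0.4, 0.2]
gripper_width: 0.0854
```

View pics/c9.png

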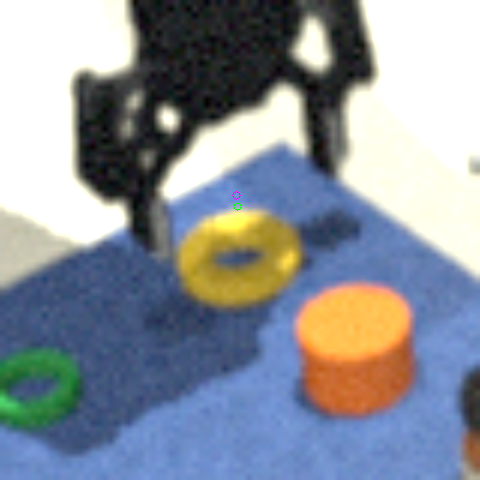

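```bash
python3 -m jog '[[[-0.002,0.005,0.008,0,0,0,0],[-0.002,0.005,0.016,0,0,0,0],[-0.002,0.005,0.022,0,0,0,0],[-0.002,0.005,0.022,0,0,0,0.2],[-0.002,0.005,0.022,0,0,0,0.4],[-0.002,0.005,0.022,0,0,0,0.6],[-0.002,0.005,0.022,0,0,0,0.8],[-0.002,0.005,0.022,0,0,0,0.8]]]' 60
python3 -m jog '[[[0,0,0,0,0,0,0.8],[0,0,0,0,0,0,0.8],[0,0,-0.01,0,0,0,0.8],[0,0,-0.03,0,0,0,0.8],[0,0,-0.06,0,0,0,0.8],[0,0,-0.09,0,0,0,0.8],[0,0,-0.12,0,0,0,0.8],[0,0,-0.12,0,0,0,0.8]]]'
python3 - <<'E'
from h import *
p=capture('scene');o=get_obs();t=np.array(o['tcp_pos']);print(t,o['gripper_width'])
for m,c,A in blobs(p,(22,120,80),(34,255,255),40):
    for z in(.008,.013,.018): print(c,A,z,fitc([(p,m)],t[2]+z,.029,.012)[0]-t[:2])
E
```

```text
time_s: 18.82
tcp_pos: [0.4184, -0.0956, -0.0109]
orientation: [1.0, -0.031, 0.0, 0.0]
contact_force: [-4.6, 0.4, 12.0]
gripper_width: 0.0551
gripper_force: 60.8
time_s: 19.48
tcp_pos: [0.4215, -0.096, 0.1142]
orientation: [1.0, -0.031, 0.004, 0.001]
contact_force: [0.4, -0.7, -1.7]
gripper_width: 0.0557
gripper_force: 47.0
[ 0.42038439 -0.09598211  0.11168107] 0.0551565701396656
[564.34375    118.73214286] 224 0.008 [0.40571298 1.16746711]
[564.34375    118.73214286] 224 0.013 [0.40929672 1.15557829]
[564.34375    118.73214286] 224 0.018 [0.4128804  1.14368948]
[229.55921053 202.78289474] 152 0.008 [-0.00478478  0.00742786]
[229.55921053 202.78289474] 152 0.013 [0.00165052 0.00360077]
[229.55921053 202.78289474] 152 0.018 [ 0.00808579 -0.00022627]
[240.46003899 293.45419103] 513 0.008 [ 0.29199818 -0.17418683]
[240.46003899 293.45419103] 513 0.013 [ 0.29637021 -0.17675084]
[240.46003899 293.45419103] 513 0.018 [ 0.30074219 -0.17931481]
```

```bash
python3 -c "
from h import *
way([(.45,-.03,.2),(.517,.12,.2),(.517,.12,.15)])"
```

```text
(0.45, -0.03, 0.2) shift [ 0.026  -0.0676 -0.0883] turn [ 0.002 -0.006 -0.   ] n 2.7
(0.517, 0.12, 0.2) shift [ 0.0576 -0.1539 -0.    ] turn [0. 0. 0.] n 3.9
(0.517, 0.12, 0.15) shift [-0.   -0.    0.05] turn [0. 0. 0.] n 1.2
```

```bash
python3 -m jog '[[[0.005,-0.01,-0.03,0,0,0,0.8],[0.013,-0.034,-0.06,0,0,0,0.8],[0.026,-0.067,-0.088,0,0,0,0.8],[0.039,-0.105,-0.088,0,0,0,0.8],[0.052,-0.14,-0.088,0,0,0,0.8],[0.066,-0.175,-0.088,0,0,0,0.8],[0.078,-0.205,-0.088,0,0,0,0.8],[0.084,-0.221,-0.088,0,0,0,0.8]]]' | egrep 'tcp|cont|width'
python3 -m jog '[[[0,0,0.01,0,0,0,0.8],[0,0,0.02,0,0,0,0.8],[0,0,0.03,0,0,0,0.8],[0,0,0.035,0,0,0,0.8],[0,0,0.04,0,0,0,0.8],[0,0,0.04,0,0,0,0.8],[0,0,0.04,0,0,0,0.8],[0,0,0.04,0,0,0,0.8]]]' | egrep 'tcp|cont|width'
python3 - <<'E'
from h import *
p=capture('scene');q=capture('top');o=get_obs();t=np.array(o['tcp_pos']);print(t,o['gripper_width'])
for im in(p,q):
  for m,c,A in blobs(im,(22,120,80),(34,255,255),20):
    for z in(.011,): print(c,A,z,fitc([(im,m)],t[2]+z,.029,.012)[0])
x0,y0=(proj(p,[.517,.12,.13])[0]-40).astype(int);a=cv2.resize(p['pixels'][y0:y0+80,x0:x0+80],None,fx=6,fy=6)
cv2.imwrite('pics/c10.png',cv2.convertScaleAbs(a,alpha=1.6)[:,:,::-1])
E
```

```text
tcp_pos: [0.5159, 0.124, 0.1955]
contact_force: [-0.3, -0.0, -2.0]
gripper_width: 0.0547
tcp_pos: [0.5159, 0.1195, 0.1566]
contact_force: [0.1, -0.5, -1.4]
gripper_width: 0.0548
[0.51604375 0.11966188 0.15670445] 0.05480377889628256
[564.30316742 118.64705882] 221 0.011 [0.86016039 0.95806654]
[312.768 172.328] 125 0.011 [0.52071481 0.12349562]
[240.55363985 293.57662835] 522 0.011 [ 0.75455734 -0.29485144]
[ 51.06578947 112.71710526] 152 0.011 [0.85679747 0.92820635]
[546.42857143 125.23809524] 21 0.011 [ 0.7625507  -0.64265816]
[407.10526316 183.06578947] 228 0.011 [ 0.58917443 -0.19094929]
```

View pics/c10.png

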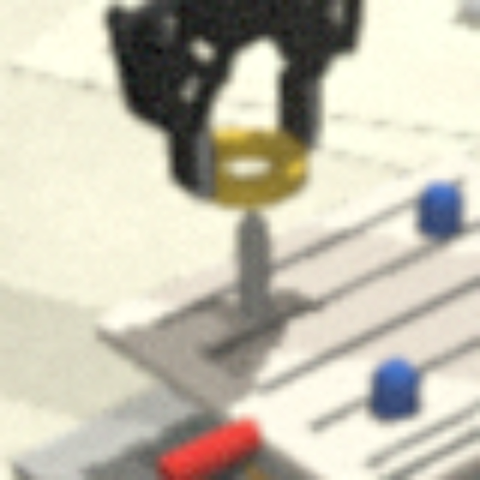

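```bash
python3 -m jog '[[[0.002,-0.003,0,0,0,0,0.8],[0.002,-0.003,0.003,0,0,0,0.8],[0.002,-0.003,0.006,0,0,0,0.8],[0.002,-0.003,0.01,0,0,0,0.8],[0.002,-0.003,0.014,0,0,0,0.8],[0.002,-0.003,0.018,0,0,0,0.8],[0.002,-0.003,0.022,0,0,0,0.8],[0.002,-0.003,0.025,0,0,0,0.8]]]' | egrep 'tcp|cont|width'
python3 -m jog '[[[0,0,0.005,0,0,0,0.8],[0,0,0.01,0,0,0,0.8],[0,0,0.015,0,0,0,0.8],[0,0,0.02,0,0,0,0.8],[0,0,0.025,0,0,0,0.8],[0,0,0.03,0,0,0,0.8],[0,0,0.035,0,0,0,0.8],[0,0,0.035,0,0,0,0.8]]]' | egrep 'tcp|cont|width'
```

```text
tcp_pos: [0.5177, 0.1225, 0.1305]
contact_force: [-0.3, 0.0, -2.1]
gripper_width: 0.0551
tcp_pos: [0.5173, 0.1224, 0.095]
contact_force: [0.5, 0.4, -1.0]
gripper_width: 0.0549
```

```bash
python3 -m jog '[[[0,0,0.004,0,0,0,0.8],[0,0,0.008,0,0,0,0.8],[0,0,0.012,0,0,0,0.8],[0,0,0.012,0,0,0,0.8],[0,0,0.012,0,0,0,0.2],[0,0,0.012,0,0,0,0.1],[0,0,0.012,0,0,0,0.1],[0,0,0.012,0,0,0,0.1]]]' | egrep 'tcp|cont|width'
python3 -m jog '[[[0,0,0,0,0,0,0.1],[0,0,-0.02,0,0,0,0.1],[0,0,-0.05,0,0,0,0.1],[0,0,-0.09,0,0,0,0.1],[0,0,-0.12,0,0,0,0.1],[0,0,-0.14,0,0,0,0.1],[-0.02,0.04,-0.14,0,0,0,0],[-0.03,0.08,-0.14,0,0,0,0]]]' | egrep 'tcp|cont|width'
python3 - <<'E'
from h import *
S=capture('scene');T=capture('top');print(get_obs()['tcp_pos'])
for im in(S,T):
  for m,c,A in blobs(im,(22,120,80),(34,255,255),40):
    x=fitc([(im,m)],.091,.029,.012)[0]
    if abs(x[0]-.517)<.06: print('yellow on post',x)
for n,lo,hi,rd,h in(('green',(50,100,40),(80,255,255),21,12),('orange',(8,150,80),(17,255,255),25,34)):
  for nm,p in(('T',T),('S',S)):
    for m,c,A in blobs(p,lo,hi,40):
      if 100<c[0]<480 and A<700: print(n,nm,c.round(1),A,fitc([(p,m)],0,rd/1e3,h/1e3)[0].round(4))
for nm,p in(('T',T),('S',S)):
  for d in models.outline_of(p,'ring50'): 
    if d['confidence']>.3: print('ring',nm,d['box'],fitc([(p,d['pixels'])],0,.025,.012)[0].round(4))
E
```

```text
tcp_pos: [0.5181, 0.1227, 0.0845]
contact_force: [-0.2, 0.4, -0.7]
gripper_width: 0.0769
tcp_pos: [0.4836, 0.0493, 0.2257]
contact_force: [1.9, -1.5, -0.6]
gripper_width: 0.0853
[0.48260226 0.04073945 0.22441562]
yellow on post [0.51791384 0.12351518]
yellow on post [0.5159522  0.12330722]
green T [178.4 193.9] 77 [0.6037 0.5344]
green T [408.8 241.7] 74 [ 0.4268 -0.2171]
green S [198.9 260.2] 122 [ 0.4285 -0.2139]
orange T [374.2 213.4] 177 [ 0.5211 -0.1067]
orange T [447.9 240.9] 182 [ 0.4249 -0.3431]
orange S [252.7 253.8] 315 [ 0.5214 -0.1031]
orange S [155.2 279.8] 364 [ 0.4263 -0.3387]
orange S [227.  339.5] 57 [ 0.7084 -0.3186]
ring T [400.9, 234.0, 15.0, 15.9] [ 0.4271 -0.2151]
ring T [412.2, 134.3, 6.7, 11.2] [ 0.7591 -0.2516]
ring S [184.4, 314.8, 19.8, 23.1] [ 0.614  -0.3435]
ring S [307.1, 190.8, 14.1, 10.4] [0.4183 0.2151]
ring S [189.6, 249.5, 16.8, 13.5] [ 0.4295 -0.2136]
```

```bash
python3 -c "
from h import *
way([(.55,-.2,.2),(.6135,-.342,.1),(.6135,-.342,-.009)])"
```

```text
(0.55, -0.2, 0.2) shift [0.0821 0.241  0.0247] turn [ 0.001 -0.001 -0.003] n 6.1
(0.6135, -0.342, 0.1) shift [0.0722 0.1378 0.1   ] turn [0. 0. 0.] n 4.4
(0.6135, -0.342, -0.009) shift [-0.    -0.     0.109] turn [0. 0. 0.] n 2.6
```

```bash
python3 -m jog '[[[0.01,0.03,0.005,0,0,0,0],[0.025,0.07,0.01,0,0,0,0],[0.037,0.11,0.015,0,0,0,0],[0.05,0.15,0.02,0,0,0,0],[0.064,0.19,0.025,0,0,0,0],[0.08,0.228,0.025,0,0,0,0],[0.098,0.264,0.03,0,0,0,0],[0.115,0.295,0.05,0,0,0,0]]]' | egrep 'tcp'
python3 -m jog '[[[0.012,0.025,0.02,0,0,0,0],[0.025,0.05,0.04,0,0,0,0],[0.037,0.075,0.06,0,0,0,0],[0.039,0.085,0.09,0,0,0,0],[0.039,0.085,0.12,0,0,0,0],[0.039,0.085,0.13,0,0,0,0],[0.039,0.085,0.13,0,0,0,0],[0.039,0.085,0.13,0,0,0,0]]]' | egrep 'tcp'
python3 - <<'E'
from h import *
S=capture('scene')
way([(.6135,-.342,-.009)])
x0,y0=(proj(S,[.6135,-.342,.02])[0]-40).astype(int);a=cv2.resize(S['pixels'][y0:y0+80,x0:x0+80],None,fx=6,fy=6)
cv2.imwrite('pics/c11.png',cv2.convertScaleAbs(a,alpha=2)[:,:,::-1])
E
```

```text
tcp_pos: [0.5827, -0.2565, 0.1769]
tcp_pos: [0.6145, -0.3398, 0.0449]
(0.6135, -0.342, -0.009) shift [-0.0017  0.0017  0.0553] turn [ 0.    -0.002  0.001] n 1.3
```

```bash
python3 -m jog '[[[-0.001,0.002,0.02,0,0,0,0],[-0.001,0.002,0.04,0,0,0,0],[-0.001,0.002,0.05,0,0,0,0],[-0.001,0.002,0.055,0,0,0,0],[-0.001,0.002,0.055,0,0,0,0.3],[-0.001,0.002,0.055,0,0,0,0.6],[-0.001,0.002,0.055,0,0,0,0.8],[-0.001,0.002,0.055,0,0,0,0.8]]]' 60
python3 -m jog '[[[0,0,0,0,0,0,0.8],[0,0,0,0,0,0,0.8],[0,0,-0.01,0,0,0,0.8],[0,0,-0.04,0,0,0,0.8],[0,0,-0.08,0,0,0,0.8],[0,0,-0.12,0,0,0,0.8],[0,0,-0.16,0,0,0,0.8],[0,0,-0.19,0,0,0,0.8]]]'
python3 - <<'E'
from h import *
S=capture('scene');t=np.array(get_obs()['tcp_pos'])
for d in models.outline_of(S,'ring50'): 
    if d['confidence']>.3: print('ring',d['box'],fitc([(S,d['pixels'])],t[2]+.009,.025,.012)[0]-t[:2])
way([(.55,-.18,.2),(.517,.1216,.2)])
E
```

```text
time_s: 25.88
tcp_pos: [0.6137, -0.3437, -0.0081]
orientation: [1.0, -0.031, 0.001, 0.001]
contact_force: [-0.9, 1.7, 6.9]
gripper_width: 0.0469
gripper_force: 60.4
time_s: 26.55
tcp_pos: [0.6133, -0.3434, 0.1848]
orientation: [1.0, -0.031, 0.002, 0.001]
contact_force: [1.1, -0.9, -0.1]
gripper_width: 0.0467
gripper_force: 61.9
ring [169.7, 252.8, 20.1, 21.7] [6.51353748e-03 3.01677951e-05]
ring [305.4, 192.4, 17.1, 10.9] [0.02315184 0.35515839]
(0.55, -0.18, 0.2) shift [-0.0755 -0.1599 -0.0134] turn [ 0.005 -0.011 -0.   ] n 4.3
(0.517, 0.1216, 0.2) shift [-0.0516 -0.299  -0.    ] turn [0. 0. 0.] n 7.3
```

```bash
python3 -m jog '[[[-0.015,-0.03,-0.013,0,0,0,0.8],[-0.03,-0.065,-0.013,0,0,0,0.8],[-0.045,-0.1,-0.013,0,0,0,0.8],[-0.06,-0.135,-0.013,0,0,0,0.8],[-0.075,-0.165,-0.013,0,0,0,0.8],[-0.083,-0.2,-0.013,0,0,0,0.8],[-0.089,-0.235,-0.013,0,0,0,0.8],[-0.095,-0.27,-0.013,0,0,0,0.8]]]' | egrep 'tcp|width'
python3 -m jog '[[[-0.006,-0.04,0,0,0,0,0.8],[-0.012,-0.08,0,0,0,0,0.8],[-0.018,-0.115,0,0,0,0,0.8],[-0.024,-0.15,0,0,0,0,0.8],[-0.03,-0.175,0,0,0,0,0.8],[-0.032,-0.189,0,0,0,0,0.8],[-0.032,-0.189,0,0,0,0,0.8],[-0.032,-0.189,0,0,0,0,0.8]]]' | egrep 'tcp|width'
python3 - <<'E'
from h import *
S=capture('scene');t=np.array(get_obs()['tcp_pos'])
for d in models.outline_of(S,'ring50'): 
    if d['confidence']>.3: print('ring',d['box'],fitc([(S,d['pixels'])],t[2]+.009,.025,.012)[0]-t[:2])
way([(.5175,.122,.15),(.5175,.122,.0965)])
E
```

```text
tcp_pos: [0.5336, -0.0664, 0.1929]
gripper_width: 0.0468
tcp_pos: [0.514, 0.1234, 0.1927]
gripper_width: 0.0467
ring [307.3, 153.0, 13.2, 14.3] [0.00499901 0.00470792]
ring [188.6, 251.9, 19.6, 13.7] [ 0.13326889 -0.43823734]
ring [306.5, 189.2, 16.1, 12.1] [ 0.12708526 -0.11269726]
(0.5175, 0.122, 0.15) shift [ 0.0031 -0.0007  0.0425] turn [ 0.001 -0.    -0.001] n 1.0
(0.5175, 0.122, 0.0965) shift [-0.     -0.      0.0535] turn [0. 0. 0.] n 1.3
```

```bash
python3 -m jog '[[[0.002,-0.001,0.02,0,0,0,0.8],[0.002,-0.001,0.04,0,0,0,0.8],[0.002,-0.001,0.046,0,0,0,0.8],[0.002,-0.001,0.052,0,0,0,0.8],[0.002,-0.001,0.058,0,0,0,0.8],[0.002,-0.001,0.064,0,0,0,0.8],[0.002,-0.001,0.07,0,0,0,0.8],[0.002,-0.001,0.07,0,0,0,0.8]]]' | egrep 'tcp|cont|width'
python3 -m jog '[[[0,0,0.006,0,0,0,0.8],[0,0,0.012,0,0,0,0.8],[0,0,0.018,0,0,0,0.8],[0,0,0.022,0,0,0,0.8],[0,0,0.026,0,0,0,0.8],[0,0,0.026,0,0,0,0.8],[0,0,0.026,0,0,0,0.8],[0,0,0.026,0,0,0,0.8]]]' | egrep 'tcp|cont|width'
```

```text
tcp_pos: [0.516, 0.1234, 0.1216]
contact_force: [0.2, -0.1, -1.5]
gripper_width: 0.0465
tcp_pos: [0.5165, 0.1238, 0.0966]
contact_force: [0.1, -0.7, -1.7]
gripper_width: 0.0467
```

Release and leave towards the green ring.

```bash
python3 -m jog '[[[0,0,0.001,0,0,0,0.4],[0,0,0.001,0,0,0,0.3],[0,0,0.001,0,0,0,0.25],[0,0,0.001,0,0,0,0.25],[0,0,-0.02,0,0,0,0.25],[0,0,-0.05,0,0,0,0.25],[0,0,-0.085,0,0,0,0.1],[0,0,-0.12,0,0,0,0]]]' | egrep 'tcp|cont|width'
python3 -c "
from h import *
way([(.5,-.06,.2),(.428,-.2155,.08),(.428,-.2155,-.007)])"
```

```text
tcp_pos: [0.5158, 0.1237, 0.2177]
contact_force: [0.3, 0.4, -0.3]
gripper_width: 0.0845
(0.5, -0.06, 0.2) shift [-0.0044  0.1843  0.0177] turn [-0.     0.001  0.   ] n 4.4
(0.428, -0.2155, 0.08) shift [-0.0622  0.1597  0.12  ] turn [0. 0. 0.] n 5.0
(0.428, -0.2155, -0.007) shift [-0.    -0.     0.087] turn [0. 0. 0.] n 2.1
```

```bash
python3 -m jog '[[[0,0.04,0,0,0,0,0],[-0.002,0.08,0.005,0,0,0,0],[-0.003,0.12,0.01,0,0,0,0],[-0.004,0.155,0.015,0,0,0,0],[-0.006,0.185,0.02,0,0,0,0],[-0.018,0.215,0.035,0,0,0,0],[-0.031,0.245,0.055,0,0,0,0],[-0.043,0.275,0.08,0,0,0,0]]]' | egrep 'tcp'
python3 -m jog '[[[-0.012,0.03,0.025,0,0,0,0],[-0.023,0.06,0.05,0,0,0,0],[-0.023,0.068,0.075,0,0,0,0],[-0.023,0.069,0.1,0,0,0,0],[-0.023,0.069,0.1,0,0,0,0],[-0.023,0.069,0.1,0,0,0,0],[-0.023,0.069,0.1,0,0,0,0],[-0.023,0.069,0.1,0,0,0,0]]]' | egrep 'tcp'
python3 - <<'E'
from h import *
S=capture('scene')
for m,c,A in blobs(S,(50,100,40),(80,255,255),40): print(c,A,fitc([(S,m)],0,.021,.012)[0])
for m,c,A in blobs(S,(105,120,50),(125,255,255),12):
    x=ray(S,c,.11)
    if .45<x[0]<.6 and .05<x[1]<.2: print('blue ring',c,A,fitc([(S,m)],.103,.025,.012)[0])
way([(.428,-.2155,-.007)])
E
```

```text
tcp_pos: [0.4564, -0.1497, 0.1371]
tcp_pos: [0.4305, -0.2155, 0.0382]
[198.98412698 260.49206349] 126 [ 0.4294512  -0.21466048]
blue ring [312.08045977 192.10344828] 87 [0.51673426 0.12398328]
(0.428, -0.2155, -0.007) shift [-0.0026  0.      0.0451] turn [ 0.001 -0.003  0.001] n 1.1
```

```bash
python3 -m jog '[[[-0.002,0,0.015,0,0,0,0],[-0.002,0,0.03,0,0,0,0],[-0.002,0,0.04,0,0,0,0],[-0.002,0,0.045,0,0,0,0.2],[-0.002,0,0.045,0,0,0,0.4],[-0.002,0,0.045,0,0,0,0.6],[-0.002,0,0.045,0,0,0,0.8],[-0.002,0,0.045,0,0,0,0.8]]]' 60 | egrep 'tcp|cont|width|force'
python3 -m jog '[[[0,0,0,0,0,0,0.8],[0,0,0,0,0,0,0.8],[0,0,0,0,0,0,0.8],[0,0,-0.01,0,0,0,0.8],[0,0,-0.04,0,0,0,0.8],[0,0,-0.08,0,0,0,0.8],[0,0,-0.12,0,0,0,0.8],[0,0,-0.16,0,0,0,0.8]]]' | egrep 'tcp|cont|width|force'
python3 - <<'E'
from h import *
S=capture('scene');t=np.array(get_obs()['tcp_pos'])
for m,c,A in blobs(S,(50,100,40),(80,255,255),40): print(c,A,fitc([(S,m)],t[2]+.008,.021,.012)[0]-t[:2])
way([(.48,-.1,.2),(.517,.122,.2)])
E
```

```text
tcp_pos: [0.4278, -0.2157, -0.0074]
contact_force: [-2.2, 1.7, 7.1]
gripper_width: 0.0387
gripper_force: 59.7
tcp_pos: [0.4268, -0.215, 0.1544]
contact_force: [1.6, -1.1, -1.3]
gripper_width: 0.0389
gripper_force: 60.7
[189.85185185 211.01234568] 81 [ 0.01060081 -0.0013808 ]
(0.48, -0.1, 0.2) shift [ 0.0425 -0.1193 -0.0376] turn [ 0.004 -0.01   0.   ] n 3.2
(0.517, 0.122, 0.2) shift [ 0.0232 -0.2239 -0.    ] turn [0. 0. 0.] n 5.4
```

```bash
python3 -m jog '[[[0.013,-0.035,-0.02,0,0,0,0.8],[0.027,-0.075,-0.038,0,0,0,0.8],[0.042,-0.115,-0.038,0,0,0,0.8],[0.046,-0.155,-0.038,0,0,0,0.8],[0.05,-0.195,-0.038,0,0,0,0.8],[0.054,-0.235,-0.038,0,0,0,0.8],[0.058,-0.27,-0.038,0,0,0,0.8],[0.062,-0.305,-0.038,0,0,0,0.8]]]' | egrep 'tcp|width'
python3 -m jog '[[[0.002,-0.025,0,0,0,0,0.8],[0.004,-0.037,0,0,0,0,0.8],[0.004,-0.037,0,0,0,0,0.8],[0.004,-0.037,0.01,0,0,0,0.8],[0.004,-0.037,0.02,0,0,0,0.8],[0.004,-0.037,0.03,0,0,0,0.8],[0.004,-0.037,0.035,0,0,0,0.8],[0.004,-0.037,0.035,0,0,0,0.8]]]' | egrep 'tcp|width'
python3 - <<'E'
from h import *
S=capture('scene');t=np.array(get_obs()['tcp_pos'])
for m,c,A in blobs(S,(50,100,40),(80,255,255),40): print(c,A,fitc([(S,m)],t[2]+.0075,.021,.012)[0]-t[:2])
way([(.5175,.1225,.1095)])
E
```

```text
tcp_pos: [0.5078, 0.0875, 0.1907]
gripper_width: 0.0385
tcp_pos: [0.5131, 0.1205, 0.1526]
gripper_width: 0.0385
[312.575 174.   ] 40 [0.00562073 0.00232391]
(0.5175, 0.1225, 0.1095) shift [ 0.0038 -0.0019  0.044 ] turn [ 0.     0.002 -0.001] n 1.1
```

```bash
python3 -m jog '[[[0.003,-0.002,0,0,0,0,0.8],[0.003,-0.002,0.005,0,0,0,0.8],[0.003,-0.002,0.01,0,0,0,0.8],[0.003,-0.002,0.015,0,0,0,0.8],[0.003,-0.002,0.02,0,0,0,0.8],[0.003,-0.002,0.024,0,0,0,0.8],[0.003,-0.002,0.024,0,0,0,0.8],[0.003,-0.002,0.024,0,0,0,0.8]]]' | egrep 'tcp|cont|width'
python3 -m jog '[[[0,0,0.005,0,0,0,0.8],[0,0,0.01,0,0,0,0.8],[0,0,0.015,0,0,0,0.8],[0,0,0.019,0,0,0,0.8],[0,0,0.019,0,0,0,0.8],[0,0,0.019,0,0,0,0.8],[0,0,0.019,0,0,0,0.8],[0,0,0.019,0,0,0,0.8]]]' | egrep 'tcp|cont|width'
```

```text
tcp_pos: [0.5171, 0.1236, 0.1301]
contact_force: [0.8, -0.5, -0.7]
gripper_width: 0.0388
tcp_pos: [0.5175, 0.1237, 0.1117]
contact_force: [0.1, -0.1, -1.1]
gripper_width: 0.0386
```

```bash
python3 -m jog '[[[0,0,0.002,0,0,0,0.6],[0,0,0.002,0,0,0,0.4],[0,0,0.002,0,0,0,0.3],[0,0,0.002,0,0,0,0.3],[0,0,-0.02,0,0,0,0.3],[0,0,-0.05,0,0,0,0.2],[0,0,-0.085,0,0,0,0.1],[0,0,-0.11,0,0,0,0]]]' | egrep 'tcp|cont|width'
python3 -c "
from h import *
way([(.52,-.05,.2),(.5215,-.105,.1),(.5215,-.105,.003)])"
```

```text
tcp_pos: [0.5177, 0.124, 0.2242]
contact_force: [0.9, 0.9, 0.2]
gripper_width: 0.0847
(0.52, -0.05, 0.2) shift [0.013  0.1735 0.0242] turn [-0.001 -0.002  0.   ] n 4.2
(0.5215, -0.105, 0.1) shift [0.0049 0.0548 0.1   ] turn [0. 0. 0.] n 2.7
(0.5215, -0.105, 0.003) shift [-0.    -0.     0.097] turn [0. 0. 0.] n 2.3
```

```bash
python3 -m jog '[[[0.003,0.04,0,0,0,0,0],[0.006,0.08,0.005,0,0,0,0],[0.009,0.12,0.01,0,0,0,0],[0.012,0.155,0.015,0,0,0,0],[0.015,0.19,0.03,0,0,0,0],[0.018,0.22,0.06,0,0,0,0],[0.018,0.228,0.09,0,0,0,0],[0.018,0.228,0.12,0,0,0,0]]]' | egrep 'tcp'
python3 -m jog '[[[0,0,0.02,0,0,0,0],[0,0,0.04,0,0,0,0],[0,0,0.04,0,0,0,0],[0,0,0.04,0,0,0,0],[0,0,0.04,0,0,0,0],[0,0,0.04,0,0,0,0],[0,0,0.04,0,0,0,0],[0,0,0.04,0,0,0,0]]]' | egrep 'tcp'
python3 - <<'E'
from h import *
S=capture('scene')
for m,c,A in blobs(S,(50,100,40),(80,255,255),40): print('green',c,A,fitc([(S,m)],.115,.021,.012)[0])
for m,c,A in blobs(S,(8,150,80),(17,255,255),100): 
    if A<700: print('orange',c,A,fitc([(S,m)],0,.025,.034)[0])
way([(.5215,-.105,.003)])
x0,y0=(proj(S,[.517,.12,.12])[0]-40).astype(int);a=cv2.resize(S['pixels'][y0:y0+80,x0:x0+80],None,fx=5,fy=5)
x0,y0=(proj(S,[.5215,-.105,.04])[0]-40).astype(int);b=cv2.resize(S['pixels'][y0:y0+80,x0:x0+80],None,fx=5,fy=5)
cv2.imwrite('pics/c12.png',cv2.convertScaleAbs(np.hstack([a,b]),alpha=1.8)[:,:,::-1])
E
```

```text
tcp_pos: [0.5209, -0.1091, 0.1004]
tcp_pos: [0.5218, -0.1052, 0.0625]
green [312.73015873 189.52380952] 63 [0.52153056 0.12153037]
orange [252.83974359 253.86858974] 312 [ 0.52160611 -0.10317275]
orange [155.34054054 279.75405405] 370 [ 0.42629614 -0.33860192]
(0.5215, -0.105, 0.003) shift [-0.0002 -0.0002  0.0593] turn [ 0.    -0.001 -0.   ] n 1.4
```

View pics/c12.png

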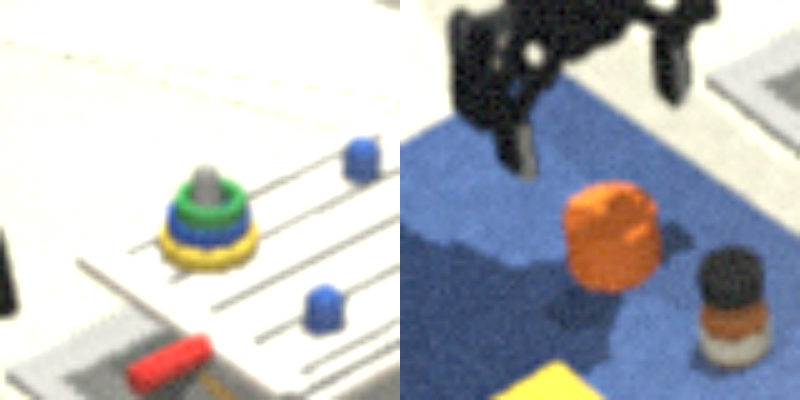

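```bash
python3 -m jog '[[[0,0,0.02,0,0,0,0],[0,0,0.04,0,0,0,0],[0,0,0.055,0,0,0,0],[0,0,0.059,0,0,0,0.2],[0,0,0.059,0,0,0,0.4],[0,0,0.059,0,0,0,0.6],[0,0,0.059,0,0,0,0.7],[0,0,0.059,0,0,0,0.7]]]' 45 | egrep 'tcp|cont|width|force'
python3 -m jog '[[[0,0,0,0,0,0,0.7],[0,0,0,0,0,0,0.7],[0,0,-0.01,0,0,0,0.7],[0,0,-0.04,0,0,0,0.7],[0,0,-0.08,0,0,0,0.7],[0,0,-0.12,0,0,0,0.7],[0,0,-0.15,0,0,0,0.7],[0,0,-0.18,0,0,0,0.7]]]' | egrep 'tcp|cont|width|force'
python3 - <<'E'
from h import *
S=capture('scene');t=np.array(get_obs()['tcp_pos'])
for m,c,A in blobs(S,(8,150,80),(17,255,255),60): 
    if A<700: print('orange',c,A,fitc([(S,m)],t[2]-.003,.025,.034)[0]-t[:2])
way([(.6,.1,.19),(.624,.237,.19),(.624,.237,.095)])
E
```

```text
tcp_pos: [0.522, -0.1052, 0.0036]
contact_force: [0.5, -0.0, 3.3]
gripper_width: 0.048
gripper_force: 46.5
tcp_pos: [0.5211, -0.1049, 0.1855]
contact_force: [0.2, 0.5, -0.8]
gripper_width: 0.0477
gripper_force: 46.6
orange [246.47508306 197.84053156] 301 [ 0.00732907 -0.00341808]
orange [155.26684636 279.79514825] 371 [ 0.11076187 -0.30187816]
orange [226.859375 339.71875 ] 64 [ 0.32860282 -0.28672241]
(0.6, 0.1, 0.19) shift [ 0.0633 -0.2095  0.0015] turn [ 0.002 -0.009  0.   ] n 5.2
(0.624, 0.237, 0.19) shift [ 0.0155 -0.1382 -0.    ] turn [0. 0. 0.] n 3.3
(0.624, 0.237, 0.095) shift [-0.    -0.     0.095] turn [0. 0. 0.] n 2.3
```

```bash
python3 -m jog '[[[0.012,-0.03,0,0,0,0,0.7],[0.024,-0.07,0,0,0,0,0.7],[0.036,-0.11,0,0,0,0,0.7],[0.05,-0.15,0,0,0,0,0.7],[0.063,-0.19,0,0,0,0,0.7],[0.07,-0.23,0,0,0,0,0.7],[0.074,-0.27,0,0,0,0,0.7],[0.076,-0.3,0,0,0,0,0.7]]]' | egrep 'tcp|width'
python3 -m jog '[[[0.002,-0.035,0,0,0,0,0.7],[0.003,-0.047,0,0,0,0,0.7],[0.003,-0.047,0.01,0,0,0,0.7],[0.003,-0.047,0.03,0,0,0,0.7],[0.003,-0.047,0.048,0,0,0,0.7],[0.003,-0.047,0.05,0,0,0,0.7],[0.003,-0.047,0.05,0,0,0,0.7],[0.003,-0.047,0.05,0,0,0,0.7]]]' | egrep 'tcp|width'
python3 - <<'E'
from h import *
S=capture('scene');t=np.array(get_obs()['tcp_pos'])
for m,c,A in blobs(S,(8,150,80),(17,255,255),60): 
    if A<700: print('orange',c,A,fitc([(S,m)],t[2]-.003,.025,.034)[0]-t[:2])
way([(.624,.237,.0955)])
E
```

```text
tcp_pos: [0.6153, 0.1937, 0.1828]
gripper_width: 0.048
tcp_pos: [0.6219, 0.2357, 0.1333]
gripper_width: 0.0479
orange [368.70700637 179.46496815] 157 [3.89951129e-03 8.26073660e-05]
orange [155.25067385 279.74123989] 371 [-0.05135369 -0.6221909 ]
orange [226.63492063 339.76190476] 63 [ 0.18579957 -0.60585736]
(0.624, 0.237, 0.0955) shift [ 0.0017 -0.0011  0.0384] turn [-0.001 -0.001 -0.001] n 0.9
```

```bash
python3 -m jog '[[[0.001,-0.001,0.006,0,0,0,0.7],[0.001,-0.001,0.012,0,0,0,0.7],[0.001,-0.001,0.018,0,0,0,0.7],[0.001,-0.001,0.024,0,0,0,0.7],[0.001,-0.001,0.03,0,0,0,0.7],[0.001,-0.001,0.036,0,0,0,0.7],[0.001,-0.001,0.038,0,0,0,0.7],[0.001,-0.001,0.038,0,0,0,0.7]]]' | egrep 'tcp|cont|width'
python3 -m jog '[[[0,0,0,0,0,0,0.5],[0,0,0,0,0,0,0.25],[0,0,0,0,0,0,0.25],[0,0,0,0,0,0,0.25],[0,0,-0.03,0,0,0,0.25],[0,0,-0.07,0,0,0,0.2],[0,0,-0.1,0,0,0,0.1],[0,0,-0.12,0,0,0,0]]]' | egrep 'tcp|cont|width'
python3 -c "
from h import *
way([(.53,-.05,.2),(.4255,-.3405,.1),(.4255,-.3405,.003)])"
```

```text
tcp_pos: [0.6225, 0.2373, 0.0947]
contact_force: [-2.6, -0.5, 5.5]
gripper_width: 0.0476
tcp_pos: [0.6234, 0.238, 0.2181]
contact_force: [1.1, 1.2, 0.2]
gripper_width: 0.0852
(0.53, -0.05, 0.2) shift [-0.0754  0.2933  0.0173] turn [-0.002 -0.003 -0.   ] n 7.3
(0.4255, -0.3405, 0.1) shift [-0.0863  0.2964  0.1   ] turn [0. 0. 0.] n 7.8
(0.4255, -0.3405, 0.003) shift [-0.    -0.     0.097] turn [0. 0. 0.] n 2.3
```

```bash
python3 -m jog '[[[-0.01,0.035,0,0,0,0,0],[-0.02,0.073,0,0,0,0,0],[-0.03,0.11,0,0,0,0,0],[-0.04,0.148,0.005,0,0,0,0],[-0.05,0.186,0.01,0,0,0,0],[-0.058,0.224,0.012,0,0,0,0],[-0.067,0.26,0.015,0,0,0,0],[-0.075,0.293,0.017,0,0,0,0]]]' | egrep 'tcp'
python3 -m jog '[[[-0.01,0.035,0.01,0,0,0,0],[-0.02,0.07,0.02,0,0,0,0],[-0.031,0.107,0.03,0,0,0,0],[-0.042,0.145,0.045,0,0,0,0],[-0.053,0.183,0.06,0,0,0,0],[-0.064,0.22,0.075,0,0,0,0],[-0.075,0.258,0.088,0,0,0,0],[-0.086,0.293,0.1,0,0,0,0]]]' | egrep 'tcp'
python3 -m jog '[[[0,0.003,0.02,0,0,0,0],[0,0.003,0.04,0,0,0,0],[0,0.003,0.04,0,0,0,0],[0,0.003,0.04,0,0,0,0],[0,0.003,0.04,0,0,0,0],[0,0.003,0.04,0,0,0,0],[0,0.003,0.04,0,0,0,0],[0,0.003,0.04,0,0,0,0]]]' | egrep 'tcp'
python3 - <<'E'
from h import *
S=capture('scene')
for m,c,A in blobs(S,(8,150,80),(17,255,255),100): 
    if A<700: print('orange',c,A,fitc([(S,m)],0,.025,.034)[0],fitc([(S,m)],.091,.025,.034)[0])
way([(.4255,-.3405,.003)])
E
```

```text
tcp_pos: [0.5285, -0.0529, 0.1972]
tcp_pos: [0.4243, -0.3394, 0.0967]
tcp_pos: [0.4259, -0.3407, 0.0584]
orange [366.73513514 189.31891892] 185 [0.5332536  0.34677681] [0.62212982 0.23837674]
orange [155.14565826 279.95238095] 357 [ 0.42645077 -0.33915259] [ 0.52707814 -0.37215848]
(0.4255, -0.3405, 0.003) shift [-0.0003 -0.0002  0.0552] turn [ 0.001 -0.001  0.   ] n 1.3
```

```bash
python3 -m jog '[[[0,0,0.02,0,0,0,0],[0,0,0.04,0,0,0,0],[0,0,0.052,0,0,0,0],[0,0,0.055,0,0,0,0.2],[0,0,0.055,0,0,0,0.4],[0,0,0.055,0,0,0,0.6],[0,0,0.055,0,0,0,0.7],[0,0,0.055,0,0,0,0.7]]]' 45 | egrep 'tcp|cont|width|force'
python3 -m jog '[[[0,0,0,0,0,0,0.7],[0,0,0,0,0,0,0.7],[0,0,-0.01,0,0,0,0.7],[0,0,-0.04,0,0,0,0.7],[0,0,-0.08,0,0,0,0.7],[0,0,-0.12,0,0,0,0.7],[0,0,-0.15,0,0,0,0.7],[0,0,-0.19,0,0,0,0.7]]]' | egrep 'tcp|cont|width|force'
python3 -c "
from h import *
way([(.52,-.05,.2),(.5245,.2425,.2),(.5245,.2425,.13)])"
```

```text
tcp_pos: [0.426, -0.3411, 0.0036]
contact_force: [-0.5, 0.3, 1.6]
gripper_width: 0.0487
gripper_force: 46.6
tcp_pos: [0.4243, -0.3399, 0.1938]
contact_force: [0.8, -0.8, -1.8]
gripper_width: 0.0487
gripper_force: 46.8
(0.52, -0.05, 0.2) shift [ 0.0775 -0.2953 -0.0061] turn [-0.001  0.001 -0.   ] n 7.3
(0.5245, 0.2425, 0.2) shift [-0.0136 -0.2922 -0.    ] turn [0. 0. 0.] n 7.0
(0.5245, 0.2425, 0.13) shift [-0.   -0.    0.07] turn [0. 0. 0.] n 1.7
```

```bash
python3 -m jog '[[[0.01,-0.035,-0.006,0,0,0,0.7],[0.02,-0.073,-0.006,0,0,0,0.7],[0.03,-0.11,-0.006,0,0,0,0.7],[0.04,-0.148,-0.006,0,0,0,0.7],[0.05,-0.186,-0.006,0,0,0,0.7],[0.058,-0.224,-0.006,0,0,0,0.7],[0.068,-0.26,-0.006,0,0,0,0.7],[0.077,-0.295,-0.006,0,0,0,0.7]]]' | egrep 'tcp|width'
python3 -m jog '[[[-0.002,-0.035,0,0,0,0,0.7],[-0.004,-0.073,0,0,0,0,0.7],[-0.006,-0.11,0,0,0,0,0.7],[-0.008,-0.148,0,0,0,0,0.7],[-0.01,-0.186,0,0,0,0,0.7],[-0.011,-0.224,0,0,0,0,0.7],[-0.012,-0.26,0,0,0,0,0.7],[-0.013,-0.292,0,0,0,0,0.7]]]' | egrep 'tcp|width'
python3 -m jog '[[[0,0,0.02,0,0,0,0.7],[0,0,0.04,0,0,0,0.7],[0,0,0.06,0,0,0,0.7],[0,0,0.067,0,0,0,0.7],[0,0,0.067,0,0,0,0.7],[0,0,0.067,0,0,0,0.7],[0,0,0.067,0,0,0,0.7],[0,0,0.067,0,0,0,0.7]]]' | egrep 'tcp|width'
python3 - <<'E'
from h import *
S=capture('scene');t=np.array(get_obs()['tcp_pos'])
for m,c,A in blobs(S,(8,150,80),(17,255,255),60): 
    if A<700: print('orange',c,A,fitc([(S,m)],t[2]-.003,.025,.034)[0]-t[:2])
way([(.5245,.2425,.0955)])
E
```

```text
tcp_pos: [0.5205, -0.0489, 0.1993]
gripper_width: 0.0485
tcp_pos: [0.525, 0.2436, 0.1992]
gripper_width: 0.0483
tcp_pos: [0.5264, 0.2416, 0.1329]
gripper_width: 0.0486
orange [345.15662651 166.77710843] 166 [0.00631361 0.0003192 ]
orange [366.66519824 189.97797357] 227 [ 0.13430169 -0.04988175]
orange [226.70491803 339.70491803] 61 [ 0.28105001 -0.61068794]
(0.5245, 0.2425, 0.0955) shift [-0.0019 -0.0008  0.0372] turn [-0.001 -0.002 -0.001] n 0.9
```

```bash
python3 -m jog '[[[-0.002,0,0.006,0,0,0,0.7],[-0.002,-0.001,0.012,0,0,0,0.7],[-0.002,-0.001,0.018,0,0,0,0.7],[-0.002,-0.001,0.024,0,0,0,0.7],[-0.002,-0.001,0.03,0,0,0,0.7],[-0.002,-0.001,0.035,0,0,0,0.7],[-0.002,-0.001,0.037,0,0,0,0.7],[-0.002,-0.001,0.037,0,0,0,0.7]]]' | egrep 'tcp|cont|width'
python3 -m jog '[[[0,0,0,0,0,0,0.5],[0,0,0,0,0,0,0.25],[0,0,0,0,0,0,0.25],[0,0,0,0,0,0,0.25],[0,0,-0.03,0,0,0,0.25],[0,0,-0.07,0,0,0,0.2],[0,0,-0.1,0,0,0,0.1],[0,0,-0.13,0,0,0,0]]]' | egrep 'tcp|cont|width'
python3 -m jog '[[[0,0.03,0,0,0,0,0],[0,0.07,0,0,0,0,0],[0,0.11,0,0,0,0,0],[-0.02,0.15,0,0,0,0,0],[-0.03,0.19,0,0,0,0,0],[-0.03,0.23,0,0,0,0,0],[-0.03,0.27,0,0,0,0,0],[-0.03,0.3,0,0,0,0,0]]]' | egrep 'tcp|cont|width'
python3 - <<'E'
from h import *
S=capture('scene');T=capture('top')
for m,c,A in blobs(S,(8,150,80),(17,255,255),60): 
    if A<700: print('orange',c,A,fitc([(S,m)],.091,.025,.034)[0])
out=[]
for p in(T,S):
    x0,y0=(proj(p,[.57,.15,.1])[0]-60).astype(int);out.append(cv2.resize(p['pixels'][y0:y0+120,x0:x0+120],None,fx=3.3,fy=3.3))
cv2.imwrite('pics/c13.png',cv2.convertScaleAbs(np.hstack(out),alpha=1.6)[:,:,::-1])
E
```

```text
tcp_pos: [0.5237, 0.2424, 0.0946]
contact_force: [-1.2, -1.1, 3.3]
gripper_width: 0.0484
tcp_pos: [0.5237, 0.2426, 0.2262]
contact_force: [-0.2, 0.5, -0.9]
gripper_width: 0.0849
tcp_pos: [0.4743, -0.059, 0.2247]
contact_force: [0.6, -0.1, 0.1]
gripper_width: 0.0853
orange [342.80203046 176.96954315] 197 [0.52586207 0.24211526]
orange [366.84895833 189.34895833] 192 [0.62232846 0.23798036]
orange [226.90322581 339.72580645] 62 [ 0.77820782 -0.35407019]
```

View pics/c13.png

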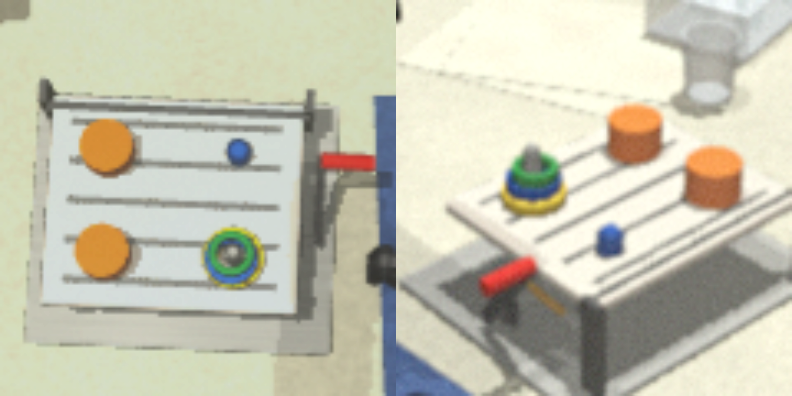

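```bash
python3 -c "
from plant import ticket;print(ticket.job_done())"
```

```text
the job is handed in; nothing more can be done
None
```

The job is handed in: the leg is locked with the deck level, the yellow, blue and green rings are on the post in size order, and both orange pots stand over their own pegs. I saw no red ring or third pot, and the call returned no verdict.

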